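# Load the slide press, screw it down and pin it

### The job

Load the slide carriers that lie on the bench into the press: push each one, glass end first, fully home into a slot whose height matches its thickness (thin white carriers in the low white slots, thick blue ones in the high blue slots). When all are in, turn the crank clockwise to screw the clamp down until the spindle's cross hole lines up with the holes in the blue bracket, two turns below its top stop with the crank arm pointing away from the slots; then push the red locking pin through from the slot side until its shoulder meets the bracket, and let go. Do not knock over the other things on the bench or shove them away.

Things in the scene. Friction and masses are not known exactly. Their poses are not given: they have to be found in the camera images.
- thin1_tab (a point): Centre of the upright grip tab (18 x 12 x 42 mm tall) of a thin white slide carrier, a flat plate 105 x 40 x 7 mm, 70 g; may be absent. The tab stands on the plate's rear end, mid-width; this point is 28 mm above the underside. x points to the leading (glass) edge, 92 mm ahead (rear edge 13 mm behind); y across the plate and the tab's 12 mm; z up. A 5 mm high rib on its leading end.
- thin2_tab (a point): Centre of the upright grip tab (18 x 12 x 42 mm tall) of a thin white slide carrier, a flat plate 105 x 40 x 7 mm, 70 g; may be absent. The tab stands on the plate's rear end, mid-width; this point is 28 mm above the underside. x points to the leading (glass) edge, 92 mm ahead (rear edge 13 mm behind); y across the plate and the tab's 12 mm; z up. A 5 mm high rib on its leading end.
- thick1_tab (a point): Centre of the upright grip tab (18 x 12 x 42 mm tall) of a thick blue slide carrier, a flat plate 105 x 40 x 14 mm, 70 g; may be absent. The tab stands on the plate's rear end, mid-width; this point is 35 mm above the underside. x points to the leading (glass) edge, 92 mm ahead (rear edge 13 mm behind); y across the plate and the tab's 12 mm; z up. A 5 mm high rib on its leading end.
- thick2_tab (a point): Centre of the upright grip tab (18 x 12 x 42 mm tall) of a thick blue slide carrier, a flat plate 105 x 40 x 14 mm, 70 g; may be absent. The tab stands on the plate's rear end, mid-width; this point is 35 mm above the underside. x points to the leading (glass) edge, 92 mm ahead (rear edge 13 mm behind); y across the plate and the tab's 12 mm; z up. A 5 mm high rib on its leading end.
- thin_slot1 (a point): Mouth centre of a white slot for one 7 mm carrier: 43 mm wide (y), 9.5 mm high (z): floor 4.75 mm below this point, side lips 4.75 mm above, open on top between the lips; flared lead-ins reach 8 mm outside. x points level into the slot; end stop 70 mm in. A carrier fully home has its tab centre 22 mm outside the mouth. The 4 slots stand 60 mm apart, order varies.
- thin_slot2 (a point): Mouth centre of a white slot for one 7 mm carrier: 43 mm wide (y), 9.5 mm high (z): floor 4.75 mm below this point, side lips 4.75 mm above, open on top between the lips; flared lead-ins reach 8 mm outside. x points level into the slot; end stop 70 mm in. A carrier fully home has its tab centre 22 mm outside the mouth. The 4 slots stand 60 mm apart, order varies.
- thick_slot1 (a point): Mouth centre of a blue slot for one 14 mm carrier: 43 mm wide (y), 16.5 mm high (z): floor 8.25 mm below this point, side lips 8.25 mm above, open on top between the lips; flared lead-ins reach 8 mm outside. x points level into the slot; end stop 70 mm in. A carrier fully home has its tab centre 22 mm outside the mouth. The 4 slots stand 60 mm apart, order varies.
- thick_slot2 (a point): Mouth centre of a blue slot for one 14 mm carrier: 43 mm wide (y), 16.5 mm high (z): floor 8.25 mm below this point, side lips 8.25 mm above, open on top between the lips; flared lead-ins reach 8 mm outside. x points level into the slot; end stop 70 mm in. A carrier fully home has its tab centre 22 mm outside the mouth. The 4 slots stand 60 mm apart, order varies.
- crank (a joint): Angle (rad) of the brass spindle and its crank above the slots. Clockwise seen from above increases it and screws spindle and clamp bar down 10 mm per turn. 0 = top stop. At 12.57 (two turns) the cross hole meets the bracket holes; half a turn off it is 5 mm too high or low and the pin cannot pass. Hard stop at 13.37. Turning takes about 0.06 N m. Screwed down, the bar's pads hook behind the carriers' ribs; a carrier only goes in or out below 9.
- crank_handle (a point): Centre (half-way up) of the upright black crank handle, 16 mm across, 43 mm tall, free to spin on its own axis. It stands on the crank arm 35 mm from the spindle axis, circles it and goes down with it. Nothing nearby is higher. Its own yaw means nothing.
- spindle (a point): Point on the spindle's upright axis at its cross hole (11 mm square, through the 26 mm brass block). x runs along the cross hole towards the crank handle; z up. The crank arm is 15 to 24 mm above, the handle centre 46.5 mm above this point. The axis does not move sideways.
- bracket_hole (a point): Centre of the outer mouth of the 11 mm square hole in the front blue bracket plate (slot side), 108 mm above the bench. x points level into the hole, the same way as the slots' x. The spindle axis is 28 mm in; the second plate (14 mm hole) ends 56 mm in. When aligned, the crank arm points along this x, away from the slots.
- pin_grip (a point): Centre of the red grip tab of the locking pin, 70 g: tab 20 (x) x 12 (y) x 48 mm tall on a foot 40 x 44 x 6 mm, underside 30 mm below this point. The steel pin lies level along x, axis 8 mm below this point: shoulder 16 mm across from 10 to 30 mm ahead, then the 8 mm pin with tapered tip to 92 mm ahead. Stands on its foot at the start.
- pin_tip (a point): Tip of the locking pin, on its axis, 92 mm ahead of and 8 mm below pin_grip; x along the pin
- dishes: a stack of three clear petri dishes, 62 mm across, 49 mm high; origin under its centre
- reagent: amber bottle with blue cap, 64 mm across, 125 mm high; origin under its centre
- jar: clear jar with white lid, 60 mm across, 70 mm high; origin under its centre

How it is judged:
By the outcome, as a careful person would: the job done as asked, in the order asked, and still so for the second after the job is handed in, with the robot touching nothing.
Of thin1, thin2, thick1, thick2 only 2 to 4 are there at a start; the rules pass over those that are not, and their reading is None.
At some moment in a run one of thin1, thin2, thick1, thick2 may be knocked a few centimetres aside while the robot is not near it.
Once in a run the grip may slacken for a moment while it holds something.
It also fails if it takes over 210 s, if anything falls off the work surface, if the arm or the gripper's body presses on something with over 40 N, if the wrist force passes 120 N, or if a joint passes its speed limit or range.

### The arm

A 6-joint arm with a two-finger parallel gripper is mounted at the origin on the work surface. World frame = base frame: x ahead of the robot, y to its left, z up, the work surface at z = 0. Lengths are in m, angles in degrees, forces in N, time in s.
With the tool pointing down it reaches from about 0.35 to 0.875 m from the base axis. Payload 4.2 kg.
Tool frame: the origin (TCP) lies on the front face of the gripper's body, between the roots of the fingers; the fingertips stand 70 mm ahead of it and the grasp point (between the pads) lies 51 mm ahead of it (r.nose_length is the distance from the TCP to the fingertips, in m); z points along the fingers, y is the direction in which the jaws open and shut (so a half turn about z gives the same grasp; the last joint's range is limited). The gripper opens to 87 mm and grips with 3 to 60 N. Pads are 19 mm wide; open, the fingers measure 117 mm over their backs; the gripper's body (75 mm by 190 mm) begins 51 mm behind the grasp point.
Start: joints at [80.134, 22.042, 0.453, 0, -68.411, -14.817], TCP at [0.261, 0.568, 0.292] pointing down, gripper open.
Joint ranges: [-179.83, 179.83], [-69.29, 118.12], [-61.27, 80.66], [-181.25, 117.63], [-171.15, -9.14], [-177.46, 177.46]. Speed limits (degrees/s): [159.86, 159.86, 180, 180, 180, 180].

### API

Orientations are given as a 3x3 rotation matrix whose columns are the frame's x, y, z axes.
In Python, from station import telemetry, capture, order, r gives the robot as it stands.
- The arm moves only by the tool drive_tool, never from a script. Its argument "series" is a list of rows, each a list of 4 numbers: the shift along the tool's x, y, z as a fraction of full scale, then the turn about the tool's z as a fraction of full scale. In form: [[dx, dy, dz, turn], ...]. A call has 1 to 10 rows; each row is the pose to reach, as a shift and turn from the pose commanded when the call began, along the tool's axes at that moment; what a row does not reach only later rows make up. Full scale, the value 1, is 0.12 m for a shift and 2 rad for a turn. A row lasts 1/8 s, in which the tool goes at most 62.5 mm and 10.7 degrees, less where a joint would pass 70% of its speed; a pose out of reach is approached as far as the arm can. A call with a number of a shift or a turn outside -1 to 1 is refused whole. A call with a gripper value outside its range is refused whole. "fingers" is the finger opening in mm, from 0 to 87, set as the call begins (left out, the last holds). The fingers move at their own pace and stop on an object; the grip force is fixed at half the most. Time passes only in rows, so rows that repeat a pose let the fingers close. It gives the time, the measured TCP pose, the force and the opening at its end, in the units of the state.
- telemetry.sense(): the state, without advancing time (a new reading comes with each control period).
- capture(name): name is "scene" or "top"; returns a dict with "color" (400x640x3 uint8, blue, green, red), "fx", "fy", "cx", "cy" (pixels), "eye" and "attitude" of the camera in the world. Camera axes: x right, y up, looking along -z (the intrinsics and any distortion apply to the point x, -y, -z); pixel columns grow to the right and rows downward; lengths in m; the calibration is good to about 2 mm. A picture is of the moment at which its call begins. There is no depth.
- order.finish_job(): hands the job in, once; it reports no verdict.
The state is a dict: "time_s": time; "joints": joint angles; "joint_velocities": joint speeds; "effort": joint torques, N m; "tcp_pos": TCP position; "ee_rot": TCP orientation; "wrist_force": force on the tool from outside, world axes, zero at the start; "moment": the same for the moment, N m; "gripper_width": opening from 0.0 (shut) to 1.0 (fully open).
Only numpy, scipy, OpenCV 4.12 (cv2) and the standard library are available. Lean on these libraries where they do the work, as an engineer would, in place of code of your own. Each camera call takes 0.05 s, during which the arm holds its last target. There are 200 camera calls.

## Working session

There is one attempt and no reset: what is moved stays moved. The work goes in short steps, Python scripts to look and compute and a tool call to move; the robot and the scene stay as the last step left them, time stands still between calls to the robot, and variables do not carry over. Pictures are saved under pics/ and viewed, about 12 in all and at most 16, crops included, and the job is handed in when it is done.

Besides the shell and the picture viewer there is one more tool, called after "Request:" by a JSON object that holds its "name" and its "arguments", one argument or row to a line. drive_tool: Moves the arm, as the interface text tells. Shift numbers are shares of 0.12 m and turn numbers shares of 2 rad, none past 1 either way. Its arguments: {"type":"object","properties":{"series":{"type":"array","items":{"type":"array","items":{"type":"number","minimum":-1,"maximum":1}}},"fingers":{"type":"number"}},"required":["series"]}

```bash
mkdir -p pics; ls; python3 - <<'E'
from station import telemetry, capture, order, r
import cv2,json
print(telemetry.sense())
for n in("scene","top"):
    c=capture(n); cv2.imwrite(f"pics/{n}0.png",c["color"]); print(n,{k:v for k,v in c.items() if k!="color"})
E
```

```text
pics
{'time_s': 0.0, 'joints': array([ 8.01329645e+01,  2.20932097e+01,  3.79036316e-01, -3.06041281e-02,
       -6.84118134e+01, -1.48158232e+01]), 'joint_velocities': array([-0.02004552,  0.01853669, -0.06068663, -0.05943857,  0.02606141,
        0.01496532]), 'effort': array([ 4.14316137e-04, -3.90662885e+01,  1.87404549e+01,  4.21984971e+00,
        1.09153159e-02, -1.97410436e-04]), 'tcp_pos': array([0.26078626, 0.56748973, 0.29112439]), 'ee_rot': array([[ 9.08550872e-01, -4.17773338e-01, -8.66124145e-04],
       [-4.17774228e-01, -9.08548492e-01, -2.08119631e-03],
       [ 8.25525422e-05,  2.25271706e-03, -9.99997459e-01]]), 'wrist_force': array([-0.88698512,  0.2527215 ,  0.08405163]), 'moment': array([0.02362596, 0.0099655 , 0.00424547]), 'gripper_width': 0.9988063916115361}
scene {'fx': 446.04066051658185, 'fy': 446.04066051658185, 'cx': 319.2960443429435, 'cy': 195.16674071433255, 'eye': array([ 1.57208753, -0.02954444,  0.96015284]), 'attitude': array([[ 0.04989634, -0.63317962,  0.77239493],
       [ 0.99850829,  0.04879245, -0.02450497],
       [-0.02217099,  0.77246545,  0.63466966]])}
top {'fx': 440.2586946467035, 'fy': 440.2586946467035, 'cx': 325.55967205417085, 'cy': 202.77594245789905, 'eye': array([0.4204257 , 0.00545336, 1.35288063]), 'attitude': array([[-0.00783619,  0.99270215, -0.12033716],
       [-0.99991781, -0.00900005, -0.00913119],
       [-0.01014759,  0.12025572,  0.99269108]])}
```

```bash
python3 - <<'E'
import cv2
for n in("scene","top"):
    a=cv2.imread(f"pics/{n}0.png"); cv2.imwrite(f"pics/{n}0b.png",cv2.resize(a,(800,500),interpolation=cv2.INTER_CUBIC))
E
```

```text
(no output)
```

View pics/scene0.png

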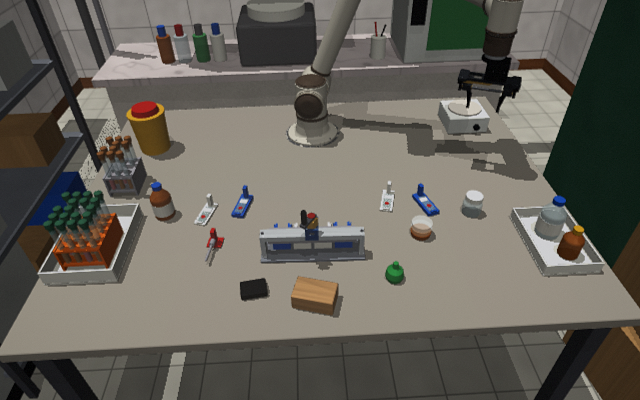

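View pics/top0.png

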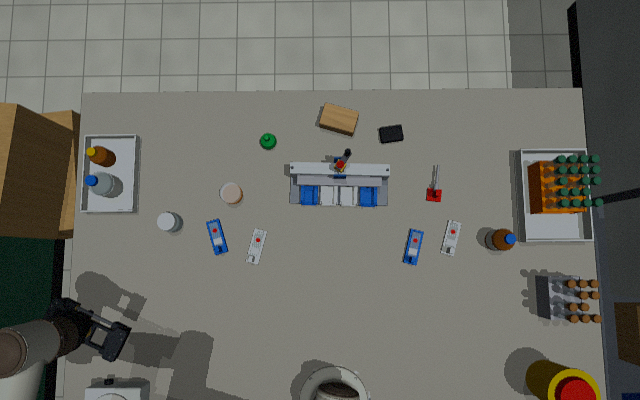

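The scene has all four carriers (top view: blue 217,237; white 257,246; blue 413,246; white 451,237), the press at (340,185) with slots ordered blue, white, white, blue and opening towards the robot, and the pin at (434,185). I'll zoom in for detail.

```bash
python3 - <<'E'
import cv2,numpy as np
a=cv2.imread("pics/top0.png")
f=lambda x0,y0,w,h,s:cv2.resize(a[y0:y0+h,x0:x0+w],None,fx=s,fy=s,interpolation=cv2.INTER_CUBIC)
top=f(280,140,115,75,6)          # 690x450
top=f(285,145,110,66,4) #440x264
l=f(195,210,80,66,4) #320
r_=f(395,160,75,110,4) #300x440
c=np.zeros((600,800,3),np.uint8)
c[:264,:440]=top; c[280:544,:320]=l; c[:440,460:760]=r_
cv2.imwrite("pics/crop0.png",c)
E
```

```text
(no output)
```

View pics/crop0.png

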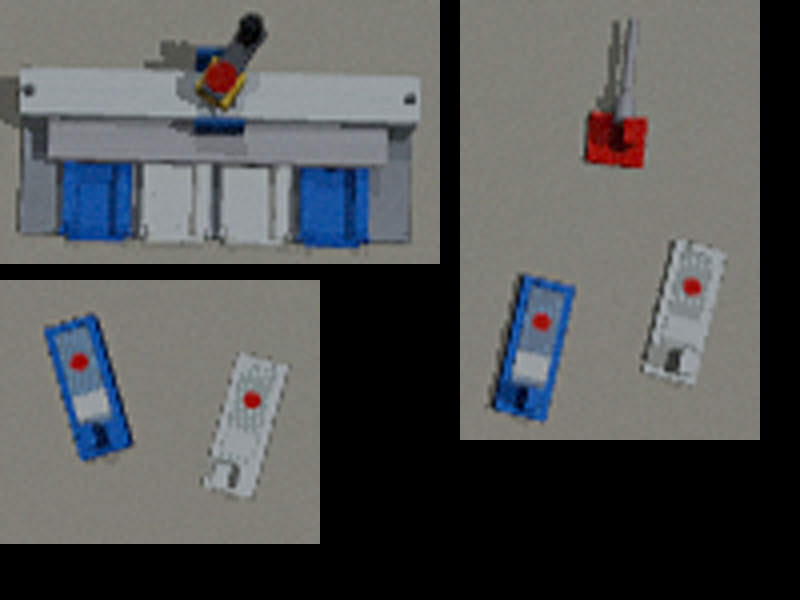

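Top crop: carriers' tabs are at their robot-side ends (dark shadowed corners), glass ends point to +x. Crank handle (347,152) is slightly clockwise of +x. Next I'll measure poses by mask and zoom the scene view.

```bash
cat > h.py <<'E'
import numpy as np, cv2
from station import telemetry, capture, order, r
def ray(c,uv):
    uv=np.atleast_2d(uv).astype(float)
    d=np.c_[(uv[:,0]-c["cx"])/c["fx"],-(uv[:,1]-c["cy"])/c["fy"],-np.ones(len(uv))]@np.asarray(c["attitude"]).T
    return c["eye"],d
def plane(c,uv,z):
    e,d=ray(c,uv); return e+d*((z-e[2])/d[:,2])[:,None]
def tri(c1,u1,c2,u2):
    e1,d1=ray(c1,u1);e2,d2=ray(c2,u2);d1=d1[0];d2=d2[0]
    A=np.c_[d1,-d2];t=np.linalg.lstsq(A,e2-e1,rcond=None)[0]
    p,q=e1+t[0]*d1,e2+t[1]*d2
    return (p+q)/2,np.linalg.norm(p-q)
def proj(c,P):
    q=(np.atleast_2d(P)-c["eye"])@np.asarray(c["attitude"])
    return np.c_[c["cx"]+c["fx"]*q[:,0]/-q[:,2],c["cy"]-c["fy"]*q[:,1]/-q[:,2]]
def masks(img):
    h=cv2.cvtColor(img,cv2.COLOR_BGR2HSV)
    blue=cv2.inRange(h,(100,120,50),(125,255,255))
    white=cv2.inRange(h,(0,0,165),(180,40,255))
    red=cv2.inRange(h,(0,150,90),(8,255,255))|cv2.inRange(h,(172,150,90),(180,255,255))
    return blue,white,red
def carriers(c,show=True):
    """plates on the bench: (kind, centre xy, yaw deg, size, tab point)"""
    blue,white,red=masks(c["color"]); out=[]
    for kind,m,z in(("thick",blue,.014),("thin",white,.007)):
        m=cv2.morphologyEx(m,cv2.MORPH_CLOSE,np.ones((7,7),np.uint8))
        for k in cv2.findContours(m,cv2.RETR_EXTERNAL,cv2.CHAIN_APPROX_NONE)[0]:
            if not 300<cv2.contourArea(k)<1200: continue
            P=plane(c,k[:,0,:],z)[:,:2]
            (cx,cy),(w,h),a=cv2.minAreaRect((P*1000).astype(np.float32))
            if w<h: w,h,a=h,w,a-90
            a=(a+90)%180-90
            if 85<w<130 and 28<h<60 and .3<cx/1000<.6:
                u=np.array([np.cos(np.radians(a)),np.sin(np.radians(a))]); ce=np.array([cx,cy])
                out.append((kind,ce.round(1),round(a,1),(round(w,1),round(h,1)),(ce-39.5*u).round(1)))
    return out
E
python3 - <<'E'
from h import *
t=capture("top");s=capture("scene")
for o in carriers(t): print(o)
a=s["color"]; f=lambda x0,y0,w,h,k:cv2.resize(a[y0:y0+h,x0:x0+w],None,fx=k,fy=k,interpolation=cv2.INTER_CUBIC)
c=np.zeros((600,800,3),np.uint8)
c[:325,:600]=f(255,205,120,65,5); c[330:570,:270]=f(193,185,67,60,4)[:, :270] if 0 else cv2.resize(f(193,185,67,60,4),(270,240)); c[330:570,280:580]=f(372,180,75,60,4)
cv2.imwrite("pics/crop1.png",c)
b,w,rd=masks(t["color"])
for k in cv2.findContours(rd,cv2.RETR_EXTERNAL,cv2.CHAIN_APPROX_NONE)[0]:
    if cv2.contourArea(k)>3: print("red",cv2.boundingRect(k),cv2.contourArea(k))
for k in cv2.findContours(b,cv2.RETR_EXTERNAL,cv2.CHAIN_APPROX_NONE)[0]:
    if cv2.contourArea(k)>30: print("blue",cv2.boundingRect(k))
E
```

```text
('thick', array([ 447. , -245.9]), -14.4, (103.5, 39.8), array([ 408.8, -236.1]))
('thick', array([482.7, 350.3]), 17.0, (105.1, 41.4), array([444.9, 338.7]))
red (561, 380, 35, 20) 524.5
red (413, 239, 5, 3) 6.0
red (256, 238, 4, 4) 7.0
red (451, 230, 4, 4) 7.0
red (213, 228, 4, 4) 7.0
red (427, 188, 15, 14) 102.5
red (337, 161, 7, 7) 32.5
blue (506, 234, 10, 10)
blue (404, 229, 20, 36)
blue (206, 219, 22, 36)
blue (359, 187, 19, 20)
blue (300, 185, 18, 20)
blue (85, 175, 13, 11)
```

View pics/crop1.png

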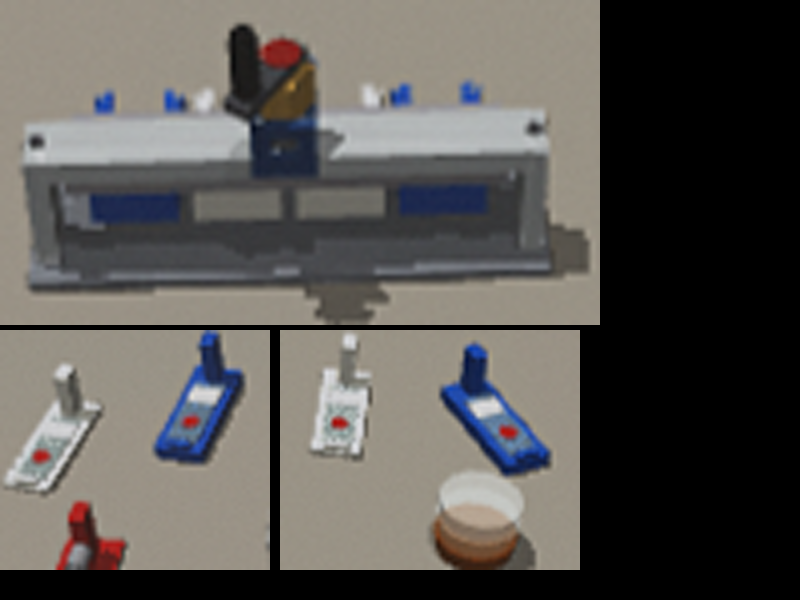

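Scene crop shows the four tabs upright at robot-side ends, flare tips visible over the press bar (~crop 105..470, 100), and crank pointing roughly away from slots. Refining the masks and press geometry now.

```bash
python3 - <<'E'
from h import *
t=capture("top");s=capture("scene"); a=t["color"]
h=cv2.cvtColor(a,cv2.COLOR_BGR2HSV)
print("bench",h[260,330],"white",h[246:252:2,256:260].tolist())
print("bar/slot col x=345", [(y,h[y,352].tolist()) for y in range(158,212,2)])
for th in (125,140,150):
  m=cv2.inRange(h,(0,0,th),(180,60,255)); m=cv2.morphologyEx(m,cv2.MORPH_CLOSE,np.ones((5,5),np.uint8))
  for k in cv2.findContours(m,cv2.RETR_EXTERNAL,cv2.CHAIN_APPROX_NONE)[0]:
    if cv2.contourArea(k)>150: print(th,cv2.boundingRect(k),cv2.contourArea(k))
b,w,rd=masks(a)
for z in(.04,.055):
  for (x,y,ww,hh) in((359,187,19,20),(300,185,18,20)):
    print("slot",z,plane(t,[[x-.5,y+hh-.5],[x+ww-.5,y+hh-.5],[x-.5,y-.5],[x+ww-.5,y-.5]],z).round(4)[:,:2].tolist())
# flare tips two-view
sc=s["color"]; sb,sw,_=masks(sc)
for k in cv2.findContours(sb[215:260,255:375],cv2.RETR_EXTERNAL,cv2.CHAIN_APPROX_NONE)[0]: print("scene blue",cv2.boundingRect(k),cv2.contourArea(k))
E
```

```text
bench [ 30  16 129] white [[[87, 21, 133], [90, 20, 141], [92, 25, 135], [90, 22, 142]], [[103, 15, 156], [99, 21, 158], [97, 15, 151], [93, 20, 150]], [[103, 11, 162], [105, 16, 161], [102, 16, 163], [83, 8, 132]]]
bar/slot col x=345 [(158, [30, 18, 129]), (160, [20, 12, 130]), (162, [37, 18, 129]), (164, [105, 16, 161]), (166, [102, 16, 162]), (168, [105, 16, 159]), (170, [99, 16, 162]), (172, [101, 17, 163]), (174, [99, 18, 145]), (176, [120, 14, 112]), (178, [111, 13, 133]), (180, [111, 18, 138]), (182, [111, 18, 139]), (184, [112, 20, 141]), (186, [120, 29, 70]), (188, [48, 13, 101]), (190, [68, 10, 101]), (192, [42, 10, 126]), (194, [60, 10, 126]), (196, [53, 8, 123]), (198, [50, 6, 122]), (200, [45, 4, 125]), (202, [60, 12, 125]), (204, [45, 13, 116]), (206, [75, 4, 127]), (208, [30, 18, 129]), (210, [26, 16, 131])]
125 (0, 374, 27, 26) 495.0
125 (155, 369, 19, 27) 311.0
125 (56, 357, 85, 43) 2131.0
125 (100, 307, 22, 20) 221.0
125 (0, 0, 606, 400) 181532.5
140 (85, 389, 55, 11) 539.5
140 (0, 375, 19, 25) 304.0
140 (338, 364, 33, 36) 312.5
140 (246, 228, 21, 37) 373.5
140 (441
[... 627 characters left out ...]
lot 0.04 [[0.5674, -0.0812], [0.5669, -0.1381], [0.6281, -0.0822], [0.6276, -0.1394]]
slot 0.04 [[0.5751, 0.0959], [0.5746, 0.0418], [0.6359, 0.0958], [0.6354, 0.0414]]
slot 0.055 [[0.5658, -0.0802], [0.5652, -0.1364], [0.6257, -0.0812], [0.6252, -0.1377]]
slot 0.055 [[0.5733, 0.0948], [0.5728, 0.0414], [0.6334, 0.0948], [0.6329, 0.041]]
scene blue (18, 29, 18, 6) 68.0
scene blue (80, 27, 17, 6) 69.5
scene blue (55, 23, 1, 1) 0.0
scene blue (51, 21, 8, 4) 2.5
scene blue (60, 17, 2, 4) 1.0
scene blue (52, 17, 1, 1) 0.0
scene blue (50, 16, 1, 1) 0.0
scene blue (53, 14, 10, 3) 5.5
scene blue (19, 9, 4, 4) 5.5
scene blue (33, 8, 4, 4) 4.5
scene blue (92, 7, 4, 4) 6.5
scene blue (78, 7, 4, 4) 6.5
```

```bash
python3 - <<'E'
from h import *
t=capture("top");s=capture("scene"); a=t["color"]; h=cv2.cvtColor(a,cv2.COLOR_BGR2HSV)
for u1,u2 in(((362,205),(275.5,225)),((375,205),(289.5-14+0,225)),((375,205),(275.5,225)),((362,205),(289.5,224.5)),((303,203.5),(348.5,223.5)),((316,203.5),(334.5,223.5))):
    p,e=tri(t,[u1],s,[u2]); print(u1,u2,p.round(4),round(e,4))
# end stop backs in scene: plane candidates with x=0.655
for uv in((255+26.5,215+28.5),(255+26.5,215+35),(255+88,215+26.5),(255+88,215+33)):
    e,d=ray(s,[uv]);d=d[0]
    for X in(.645,.66): print("stop",uv,X,(e+d*(X-e[0])/d[0]).round(4))
# bar edges: saturation/value step along columns
g=a.astype(float).mean(2)
def edge(cols,r0,r1,sign):
    out=[]
    for x in cols:
        d=sign*np.diff(g[r0:r1,x]); i=int(d.argmax())
        if 0<i<len(d)-1:
            den=d[i-1]-2*d[i]+d[i+1]; o=.5*(d[i-1]-d[i+1])/den if den else 0
            out.append((x,r0+i+o+.5))
    return np.array(out)
cols=[*range(294,325),*range(358,386)]
for nm,r0,r1,sg in(("bar far",157,168,1),("bar near",170,180,-1),("padbar near",181,191,-1)):
    e=edge(cols,r0,r1,sg); 
    for _ in range(2):
        p=np.polyfit(e[:,0],e[:,1],1); e=e[abs(np.polyval(p,e[:,0])-e[:,1])<.8]
    q=plane(t,[[294,np.polyval(p,294)],[386,np.polyval(p,386)]],.08); d=q[0]-q[1]
    print(nm,len(e),"yaw",np.degrees(-np.arctan2(d[0],d[1])).round(2),q[:,:2].round(4).tolist())
# per-row blue extents
b,_,rd=masks(a)
for y in(190,194,198,202,204,205,206): 
    print(y,[ (int(x.min()),int(x.max())) for x in(np.where(b[y,290:325])[0]+290,np.where(b[y,350:390])[0]+350) if len(x)])
m=cv2.inRange(h,(0,0,145),(180,60,255)); m=cv2.morphologyEx(m,cv2.MORPH_CLOSE,np.ones((5,5),np.uint8))
for k in cv2.findContours(m,cv2.RETR_EXTERNAL,cv2.CHAIN_APPROX_NONE)[0]:
    x,y,w,hh=cv2.boundingRect(k)
    if 200<x<480 and 200<y<270 and w>15 and hh>25:
        P=plane(t,k[:,0,:],.007)[:,:2]; print("thin",cv2.minAreaRect((P*1000).astype(np.float32)))
E
```

```text
(362, 205) (275.5, 225) [ 0.5739 -0.1132  0.0299] 0.0413
(375, 205) (275.5, 225) [ 0.5727 -0.1329  0.0297] 0.0022
(375, 205) (275.5, 225) [ 0.5727 -0.1329  0.0297] 0.0022
(362, 205) (289.5, 224.5) [ 0.5731 -0.0919  0.0294] 0.0012
(303, 203.5) (348.5, 223.5) [0.5796 0.0874 0.0272] 0.0025
(316, 203.5) (334.5, 223.5) [0.5789 0.0462 0.0295] 0.0008
stop (281.5, 243.5) 0.645 [ 0.645  -0.1152  0.022 ]
stop (281.5, 243.5) 0.66 [ 0.66   -0.1138  0.0371]
stop (281.5, 250) 0.645 [ 0.645  -0.1172 -0.0054]
stop (281.5, 250) 0.66 [ 0.66   -0.1158  0.0103]
stop (343, 241.5) 0.645 [0.645  0.0659 0.0171]
stop (343, 241.5) 0.66 [0.66   0.0644 0.0324]
stop (343, 248) 0.645 [ 0.645   0.0663 -0.0104]
stop (343, 248) 0.66 [0.66   0.0647 0.0053]
bar far 59 yaw -2.1 [[0.6988, 0.1092], [0.6889, -0.1614]]
bar near 59 yaw -2.06 [[0.6643, 0.1092], [0.6546, -0.1606]]
padbar near 52 yaw -1.91 [[0.6313, 0.1092], [0.6223, -0.1598]]
190 [(300, 317), (360, 376)]
194 [(301, 317), (360, 376)]
198 [(300, 317), (360, 376)]
202 [(300, 317), (360, 376)]
204 [(302, 315), (359, 377)]
205 [(359, 377)]
206 [(361, 374)]
thin ((453.3393859863281, 231.29345703125), (38.12499237060547, 103.40231323242188), 75.13347625732422)
thin ((474.194580078125, -362.931640625), (38.532039642333984, 103.4344711303711), 73.78717041015625)
```

```bash
cat >> h.py <<'E'
def pose():
    s=telemetry.sense(); R=s["ee_rot"]
    return np.array(s["tcp_pos"]),np.degrees(np.arctan2(R[1,0],R[0,0]))
def plan(targets,start=None):
    """targets (x,y,z,yaw) m/deg -> one line of numbers per call: dx,dy,dz,turn and rows needed"""
    p,a=start or pose()
    for T in targets:
        q=np.array(T[:3]); 
        while True:
            c,s_=np.cos(np.radians(a)),np.sin(np.radians(a))
            X,Y,Z=np.array([c,s_,0]),np.array([s_,-c,0]),np.array([0,0,-1.])
            d=q-p; v=np.array([d@X,d@Y,d@Z])/.12; k=max(1,abs(v).max()); last=k<=1
            da=(T[3]-a)/(1 if last else k)
            v=v/k; tn=-np.radians(da)/2
            n=int(np.ceil(max(np.linalg.norm(v)*.12/.0625,abs(da)/10.7)*1.25))
            print(np.r_[v,tn].round(3).tolist(),"rows",n)
            p=p+(X*v[0]+Y*v[1]+Z*v[2])*.12; a+=da
            if last: break
def now():
    s=telemetry.sense(); p,a=pose()
    print("t",round(s["time_s"],2),"tcp",p.round(4),"yaw",round(a,2),"F",s["wrist_force"].round(1),"w",round(s["gripper_width"]*87,1),"tilt",s["ee_rot"][:2,2].round(3))
E
python3 - <<'E'
from h import *
t=capture("top")
for u in(308.5,368): print(plane(t,[[u,190],[u,200]],.03).round(4).tolist())
for uv,z in(((347.5,152),.175),((340,164),.15)): print(plane(t,[uv],z).round(4))
plan([(.4449,.3387,.2,17),(.4449,.3387,.089,17)]); now()
E
```

```text
[[0.6204, 0.0692, 0.03], [0.5897, 0.0693, 0.03]]
[[0.6187, -0.1115, 0.03], [0.5881, -0.1109, 0.03]]
[[ 0.7024 -0.0447  0.175 ]]
[[ 0.6745 -0.0245  0.15  ]]
[1.0, 0.5, 0.351, -0.166] rows 3
[0.931, 0.951, 0.417, -0.198] rows 4
[0.0, 0.0, 0.925, -0.0] rows 3
t 0.45 tcp [0.261  0.5678 0.2921] yaw -24.68 F [ 0.7  0.6 -0.7] w 87.1 tilt [-0. -0.]
```

Request:
{"name": "drive_tool", "arguments": {
  "series": [
    [1.0,0.5,0.35,-0.166],
    [1.0,0.5,0.35,-0.166],
    [1.0,0.5,0.35,-0.166],
    [1.0,0.5,0.35,-0.166]
  ],
  "fingers": 44
}}

```text
time_s: 0.95
tcp_pos: [0.3456, 0.4628, 0.2503]
ee_rot: [[0.995, -0.101, 0.0], [-0.101, -0.995, 0.0], [0.0, -0.0, -1.0]]
wrist_force: [-0.5, 1.2, 1.0]
gripper_width: 0.631
```

Request:
{"name": "drive_tool", "arguments": {
  "series": [
    [0.93,0.95,0.417,-0.198],
    [0.93,0.95,0.417,-0.198],
    [0.93,0.95,0.417,-0.198],
    [0.93,0.95,0.417,-0.198],
    [0.93,0.95,0.417,-0.198]
  ]
}}

```text
time_s: 1.58
tcp_pos: [0.4449, 0.3405, 0.2009]
ee_rot: [[0.956, 0.294, 0.001], [0.294, -0.956, 0.002], [0.002, -0.001, -1.0]]
wrist_force: [-0.5, 1.2, 0.7]
gripper_width: 0.506
```

```bash
python3 - <<'E'
from h import *
now(); t=capture("top")
print(carriers(t))
plan([(.4449,.3387,.089,17)])
a=t["color"][150:300,180:330]; cv2.imwrite("pics/g1.png",cv2.resize(a,None,fx=4,fy=4,interpolation=cv2.INTER_CUBIC))
E
```

```text
t 1.57 tcp [0.4449 0.3405 0.2009] yaw 17.07 F [-0.5  1.2  0.7] w 44.0 tilt [0.001 0.002]
[('thick', array([ 447.1, -245.6]), -14.5, (103.5, 40.5), array([ 408.9, -235.7])), ('thin', array([452.5, 231.8]), -14.9, (99.4, 37.5), array([414.3, 241.9]))]
[-0.003, 0.016, 0.934, 0.001] rows 3
```

View pics/g1.png

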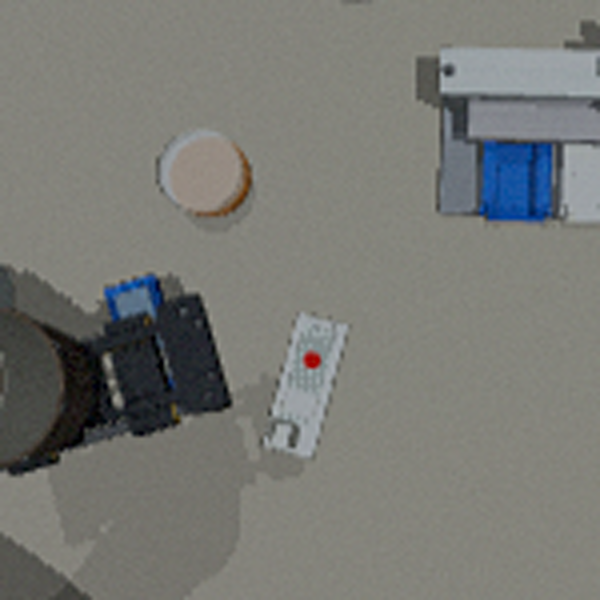

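The gripper stands over the left blue carrier (plate's front visible at crop 130,295) and the neighbour white carrier is clear. Descending and gripping.

Request:
{"name": "drive_tool", "arguments": {
  "series": [
    [0,0.0,0.5,0],
    [0,0,0.93,0],
    [0,0,0.93,0],
    [0,0,0.93,0]
  ]
}}

```text
time_s: 2.12
tcp_pos: [0.4454, 0.3409, 0.0906]
ee_rot: [[0.955, 0.295, 0.003], [0.295, -0.955, 0.003], [0.003, -0.002, -1.0]]
wrist_force: [0.4, -0.0, 1.4]
gripper_width: 0.506
```

Request:
{"name": "drive_tool", "arguments": {
  "series": [
    [0,0,0,0],
    [0,0,0,0],
    [0,0,0,0],
    [0,0,0,0],
    [0,0,0,0],
    [0,0,0,0]
  ],
  "fingers": 0
}}

```text
time_s: 2.88
tcp_pos: [0.4449, 0.3388, 0.089]
ee_rot: [[0.956, 0.293, 0.0], [0.293, -0.956, 0.0], [0.0, 0.0, -1.0]]
wrist_force: [-0.9, -0.5, 3.3]
gripper_width: 0.133
```

```bash
python3 - <<'E'
from h import *
now()
y=np.radians(-2.05); ex=np.array([np.cos(y),np.sin(y)])
m=np.array([.587,.0694]); 
for d in(.03,.112,.022): print(d,(m-ex*(d)).round(4))
P=m-ex*.125
p,a=pose()
plan([(p[0],p[1],p[2]+.06,17),(P[0],P[1],p[2]+.06,-2.05)])
E
```

```text
t 2.88 tcp [0.4449 0.3388 0.089 ] yaw 17.03 F [-0.9 -0.5  3.3] w 11.5 tilt [0. 0.]
0.03 [0.557  0.0705]
0.112 [0.4751 0.0734]
0.022 [0.565  0.0702]
[0.0, 0.0, -0.5, 0.0] rows 2
[-0.236, 1.0, 0.0, 0.077] rows 3
[-0.078, 1.0, 0.0, 0.075] rows 3
[0.013, 0.182, 0.0, 0.014] rows 1
```

Request:
{"name": "drive_tool", "arguments": {
  "series": [
    [0,0,-0.5,0],
    [0,0,-0.5,0],
    [0,0,-0.5,0]
  ]
}}

```text
time_s: 3.25
tcp_pos: [0.4443, 0.3384, 0.1482]
ee_rot: [[0.956, 0.292, -0.001], [0.292, -0.956, -0.0], [-0.001, -0.0, -1.0]]
wrist_force: [-0.1, -0.4, -0.3]
gripper_width: 0.131
```

Request:
{"name": "drive_tool", "arguments": {
  "series": [
    [-0.236,1.0,0.0,0.077],
    [-0.236,1.0,0.0,0.077],
    [-0.236,1.0,0.0,0.077],
    [-0.236,1.0,0.0,0.077]
  ]
}}

```text
time_s: 3.75
tcp_pos: [0.4528, 0.2154, 0.1478]
ee_rot: [[0.99, 0.142, -0.001], [0.142, -0.99, -0.001], [-0.001, 0.001, -1.0]]
wrist_force: [-0.2, 0.4, -0.3]
gripper_width: 0.134
```

Request:
{"name": "drive_tool", "arguments": {
  "series": [
    [-0.078,1.0,0.0,0.075],
    [-0.078,1.0,0.0,0.075],
    [-0.078,1.0,0.0,0.075],
    [-0.078,1.0,0.0,0.075]
  ]
}}

```text
time_s: 4.25
tcp_pos: [0.4613, 0.0966, 0.1484]
ee_rot: [[1.0, -0.006, 0.001], [-0.006, -1.0, 0.0], [0.001, -0.0, -1.0]]
wrist_force: [1.2, 0.8, -0.3]
gripper_width: 0.135
```

Request:
{"name": "drive_tool", "arguments": {
  "series": [
    [0.013,0.182,0.0,0.014],
    [0.013,0.182,0.0,0.014],
    [0.013,0.182,0.0,0.014],
    [0.013,0.182,0.0,0.014]
  ]
}}

```text
time_s: 4.75
tcp_pos: [0.4623, 0.0748, 0.1486]
ee_rot: [[0.999, -0.033, 0.0], [-0.033, -0.999, 0.0], [0.0, -0.0, -1.0]]
wrist_force: [-0.1, 0.6, -1.0]
gripper_width: 0.133
```

```bash
python3 - <<'E'
from h import *
now()
y=np.radians(-2.05); ex=np.array([np.cos(y),np.sin(y)]); m=np.array([.587,.0694]); P=m-ex*.085
p,a=pose()
plan([(P[0],P[1],.089+.055,-2.05),(P[0],P[1],.089+.025,-2.05)])
t=capture("top")["color"][160:300,250:400];s=capture("scene")["color"][180:270,250:400]
c=np.zeros((560,800,3),np.uint8);c[:,:600][:560]=cv2.resize(t,(600,560),interpolation=cv2.INTER_CUBIC)
cv2.imwrite("pics/g2.png",c[:, :600])
E
```

```text
t 4.75 tcp [0.4623 0.0748 0.1486] yaw -1.9 F [-0.1  0.6 -1. ] w 11.6 tilt [0. 0.]
[0.332, 0.009, 0.038, 0.001] rows 1
[0.0, 0.0, 0.25, -0.0] rows 1
```

View pics/g2.png

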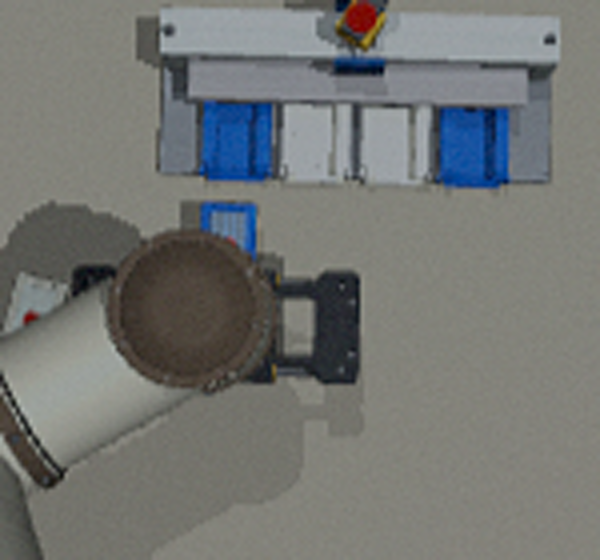

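The carrier is held level and in line with the left blue slot (crop 230,220 vs slot 237,140). Lowering to the estimated slot height and feeling my way in.

```bash
cat >> h.py <<'E'
YAW=-2.05; EX=np.array([np.cos(np.radians(YAW)),np.sin(np.radians(YAW))]); EY=np.array([-EX[1],EX[0]])
M0=np.array([.584,-.0208])   # middle of mouths
def slot(s,d): return M0+EY*s-EX*d   # s along press y, d outside the mouth
def sd():
    p,a=pose(); v=p[:2]-M0; return round(v@EY*1e3,1),round(-v@EX*1e3,1),round(p[2]*1e3,1)
E
python3 - <<'E'
from h import *
print(sd()); P=slot(.09,.108); print(slot(.09,0))
plan([(*slot(.09,.12),.101,YAW),(*slot(.09,.108),.101,YAW)])
E
```

```text
(np.float64(90.8), np.float64(125.2), np.float64(148.6))
[0.58721945 0.0691424 ]
[0.043, 0.007, 0.397, 0.001] rows 1
[0.1, 0.0, 0.0, -0.0] rows 1
```

Request:
{"name": "drive_tool", "arguments": {
  "series": [
    [0.043,0.006,0.2,0.001],
    [0.043,0.006,0.397,0.001],
    [0.043,0.006,0.397,0.001],
    [0.1,0.006,0.397,0.001],
    [0.143,0.006,0.397,0.001],
    [0.143,0.006,0.397,0.001]
  ]
}}

```text
time_s: 5.6
tcp_pos: [0.4802, 0.0727, 0.1017]
ee_rot: [[0.999, -0.037, 0.002], [-0.037, -0.999, 0.001], [0.002, -0.001, -1.0]]
wrist_force: [-0.3, -0.3, -0.7]
gripper_width: 0.133
```

Request:
{"name": "drive_tool", "arguments": {
  "series": [
    [0.033,0,0,0],
    [0.067,0,0,0],
    [0.1,0,0,0],
    [0.1,0,0,0]
  ]
}}

```text
time_s: 6.1
tcp_pos: [0.4916, 0.0721, 0.1011]
ee_rot: [[0.999, -0.037, 0.0], [-0.037, -0.999, 0.0], [0.0, -0.0, -1.0]]
wrist_force: [0.5, 0.4, 0.7]
gripper_width: 0.136
```

```bash
python3 - <<'E'
from h import *
now(); print(sd())
E
```

```text
t 6.1 tcp [0.4916 0.0721 0.1011] yaw -2.11 F [0.5 0.4 0.7] w 11.8 tilt [0. 0.]
(np.float64(89.5), np.float64(95.7), np.float64(101.1))
```

Request:
{"name": "drive_tool", "arguments": {
  "series": [
    [0.033,0,0,0],
    [0.033,0,0,0]
  ]
}}

```text
time_s: 6.35
tcp_pos: [0.4938, 0.0714, 0.1008]
ee_rot: [[0.999, -0.037, -0.004], [-0.037, -0.999, -0.001], [-0.003, 0.001, -1.0]]
wrist_force: [-4.9, 0.2, 3.6]
gripper_width: 0.136
```

Request:
{"name": "drive_tool", "arguments": {
  "series": [
    [0.033,0,0,0],
    [0.033,0,0,0]
  ]
}}

```text
time_s: 6.6
tcp_pos: [0.4997, 0.072, 0.1011]
ee_rot: [[0.999, -0.037, 0.002], [-0.037, -0.999, 0.001], [0.002, -0.001, -1.0]]
wrist_force: [-0.0, -0.3, -1.1]
gripper_width: 0.135
```

Request:
{"name": "drive_tool", "arguments": {
  "series": [
    [0.033,0,0,0],
    [0.033,0,0,0]
  ]
}}

```text
time_s: 6.85
tcp_pos: [0.5038, 0.0718, 0.101]
ee_rot: [[0.999, -0.037, 0.001], [-0.037, -0.999, 0.0], [0.001, -0.0, -1.0]]
wrist_force: [0.7, -0.7, 0.8]
gripper_width: 0.134
```

Request:
{"name": "drive_tool", "arguments": {
  "series": [
    [0.033,0,0,0],
    [0.033,0,0,0]
  ]
}}

```text
time_s: 7.1
tcp_pos: [0.5076, 0.0716, 0.1011]
ee_rot: [[0.999, -0.037, 0.001], [-0.037, -0.999, 0.0], [0.001, -0.0, -1.0]]
wrist_force: [-0.2, -0.9, 0.1]
gripper_width: 0.138
```

Request:
{"name": "drive_tool", "arguments": {
  "series": [
    [0.1,0,0,0],
    [0.2,0,0,0],
    [0.3,0,0,0],
    [0.38,0,0,0],
    [0.38,0,0,0]
  ]
}}

```text
time_s: 7.72
tcp_pos: [0.5542, 0.0696, 0.102]
ee_rot: [[0.999, -0.037, 0.001], [-0.037, -0.999, -0.0], [0.001, 0.0, -1.0]]
wrist_force: [-2.1, -1.9, 7.5]
gripper_width: 0.136
```

Request:
{"name": "drive_tool", "arguments": {
  "series": [
    [0.033,0,0,0],
    [0.066,0,0,0],
    [0.066,0,0,0]
  ]
}}

```text
time_s: 8.1
tcp_pos: [0.5609, 0.0691, 0.1022]
ee_rot: [[0.999, -0.037, -0.001], [-0.037, -0.999, -0.001], [-0.001, 0.001, -1.0]]
wrist_force: [-5.4, 0.3, 10.7]
gripper_width: 0.135
```

```bash
python3 - <<'E'
from h import *
now(); print(sd())
E
```

```text
t 8.1 tcp [0.5609 0.0691 0.1022] yaw -2.1 F [-5.4  0.3 10.7] w 11.8 tilt [-0.001 -0.001]
(np.float64(89.1), np.float64(26.3), np.float64(102.2))
```

Request:
{"name": "drive_tool", "arguments": {
  "series": [
    [0.0,0,-0.012,0],
    [0.02,0,-0.012,0],
    [0.033,0,-0.012,0],
    [0.033,0,-0.012,0]
  ]
}}

```text
time_s: 8.6
tcp_pos: [0.5647, 0.0692, 0.1024]
ee_rot: [[0.999, -0.037, -0.0], [-0.037, -0.999, -0.0], [-0.0, 0.0, -1.0]]
wrist_force: [-2.7, -1.3, 3.7]
gripper_width: 0.135
```

Request:
{"name": "drive_tool", "arguments": {
  "series": [
    [0.017,0,0,0],
    [0.033,0,0,0],
    [0.033,0,0,0]
  ]
}}

```text
time_s: 8.98
tcp_pos: [0.5654, 0.0691, 0.1024]
ee_rot: [[0.999, -0.037, -0.007], [-0.037, -0.999, -0.001], [-0.007, 0.001, -1.0]]
wrist_force: [-10.7, 2.9, 11.9]
gripper_width: 0.136
```

```bash
python3 - <<'E'
from h import *
now(); print(sd())
E
```

```text
t 8.97 tcp [0.5654 0.0691 0.1024] yaw -2.14 F [-10.7   2.9  11.9] w 11.8 tilt [-0.007 -0.001]
(np.float64(89.2), np.float64(21.8), np.float64(102.4))
```

Request:
{"name": "drive_tool", "arguments": {
  "series": [
    [0.02,0,0,0],
    [0.02,0,0,0]
  ]
}}

```text
time_s: 9.22
tcp_pos: [0.5659, 0.069, 0.1023]
ee_rot: [[0.999, -0.038, -0.012], [-0.038, -0.999, -0.002], [-0.012, 0.002, -1.0]]
wrist_force: [-15.9, 5.4, 15.8]
gripper_width: 0.132
```

Request:
{"name": "drive_tool", "arguments": {
  "series": [
    [-0.04,0,0,0],
    [-0.04,0,0,0],
    [-0.04,0,0,0],
    [-0.04,0,0,0],
    [-0.04,0,-0.5,0],
    [-0.04,0,-0.7,0],
    [-0.04,0,-0.7,0]
  ],
  "fingers": 36
}}

```text
time_s: 10.1
tcp_pos: [0.5673, 0.0696, 0.1887]
ee_rot: [[0.999, -0.037, 0.005], [-0.037, -0.999, 0.002], [0.005, -0.002, -1.0]]
wrist_force: [-0.1, 0.9, -1.0]
gripper_width: 0.418
```

```bash
sed -i 's/(100,120,50)/(100,120,50)/; s/white=cv2.inRange.*/white=cv2.inRange(h,(0,0,145),(180,60,255))/' h.py; python3 - <<'E'
from h import *
now(); print(sd()); c=capture("top"); 
for o in carriers(c): print(o)
T=(.4145,.2418)
plan([(.42,.2,.18,-14.9),(*T,.16,-14.9),(*T,.083,-14.9)])
E
```

```text
t 10.1 tcp [0.5673 0.0696 0.1887] yaw -2.11 F [-0.1  0.9 -1. ] w 36.4 tilt [0.005 0.002]
(np.float64(89.8), np.float64(19.9), np.float64(188.7))
('thick', array([ 447. , -245.9]), -14.5, (103.5, 39.8), array([ 408.8, -236. ]))
('thin', array([ 474.3, -363. ]), -16.2, (103.9, 38.7), array([ 436.3, -352. ]))
[-1.0, -0.829, 0.045, 0.089] rows 4
[-0.292, -0.165, 0.012, 0.023] rows 1
[-0.134, -0.325, 0.167, -0.0] rows 1
[0.0, 0.0, 0.642, -0.0] rows 2
```

Request:
{"name": "drive_tool", "arguments": {
  "series": [
    [-1.0,-0.3,0,0.089],
    [-1.0,-0.3,0,0.089],
    [-1.0,-0.3,0,0.089],
    [-1.0,-0.3,0,0.089]
  ]
}}

```text
time_s: 10.65
tcp_pos: [0.4475, 0.1099, 0.1859]
ee_rot: [[0.977, -0.212, -0.0], [-0.212, -0.977, -0.001], [-0.0, 0.001, -1.0]]
wrist_force: [0.4, 0.7, 0.1]
gripper_width: 0.414
```

Request:
{"name": "drive_tool", "arguments": {
  "series": [
    [-0.3,0.6,0,0.023],
    [-0.3,0.6,0,0.023],
    [-0.3,0.6,0,0.023]
  ]
}}

```text
time_s: 11.02
tcp_pos: [0.3974, 0.0462, 0.1864]
ee_rot: [[0.966, -0.26, 0.0], [-0.26, -0.966, -0.0], [0.0, -0.0, -1.0]]
wrist_force: [0.6, -0.7, 0.1]
gripper_width: 0.415
```

```bash
python3 - <<'E'
from h import *
now(); c=capture("top"); 
for o in carriers(c): print(o)
T=(.4145,.2418)
plan([(*T,.16,-14.9),(*T,.083,-14.9)])
cv2.imwrite("pics/g3.png",cv2.resize(c["color"][130:290,200:480],None,fx=2.5,fy=2.5,interpolation=cv2.INTER_CUBIC))
E
```

```text
t 11.03 tcp [0.3974 0.0462 0.1864] yaw -15.06 F [ 0.6 -0.7  0.1] w 36.1 tilt [ 0. -0.]
('thick', array([ 447.1, -245.6]), -14.5, (103.5, 40.5), array([ 408.9, -235.7]))
('thin', array([ 474.3, -363. ]), -16.2, (103.9, 38.7), array([ 436.3, -352. ]))
[-0.181, -1.0, 0.138, -0.001] rows 3
[-0.108, -0.603, 0.083, -0.0] rows 2
[0.0, 0.0, 0.642, -0.0] rows 2
```

View pics/g3.png

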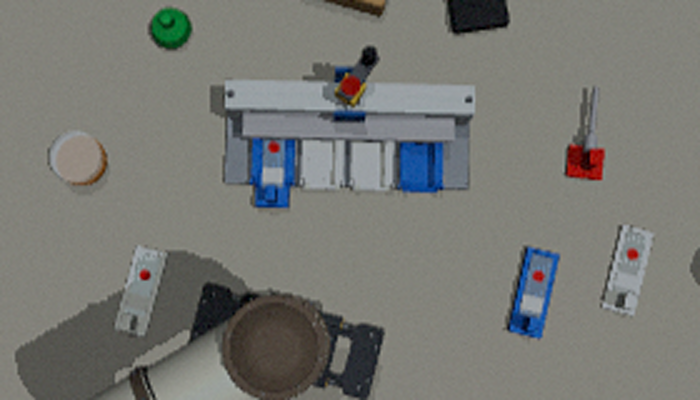

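The left blue carrier sits home in its slot (crop 272,170); the left white carrier (red dot 145,274) is unmoved though shaded. Going for it.

Request:
{"name": "drive_tool", "arguments": {
  "series": [
    [-0.181,-1.0,0.138,0],
    [-0.181,-1.0,0.138,0],
    [-0.181,-1.0,0.138,0]
  ]
}}

```text
time_s: 11.45
tcp_pos: [0.409, 0.1733, 0.1695]
ee_rot: [[0.968, -0.253, 0.002], [-0.253, -0.968, 0.001], [0.002, -0.001, -1.0]]
wrist_force: [-0.3, 0.1, -0.5]
gripper_width: 0.417
```

Request:
{"name": "drive_tool", "arguments": {
  "series": [
    [-0.108,-0.6,0.08,0],
    [-0.108,-0.6,0.08,0],
    [-0.108,-0.6,0.08,0],
    [-0.108,-0.6,0.08,0]
  ]
}}

```text
time_s: 11.95
tcp_pos: [0.4128, 0.2404, 0.1601]
ee_rot: [[0.966, -0.259, -0.001], [-0.259, -0.966, -0.001], [-0.001, 0.001, -1.0]]
wrist_force: [-0.3, -0.5, -0.2]
gripper_width: 0.417
```

```bash
python3 - <<'E'
from h import *
now(); c=capture("top"); s=capture("scene"); T=(.4145,.2418)
plan([(*T,.083,-14.9)])
# tab in scene (triangulate with known): project expected tab top and crop
print(proj(s,[[.4145,.2418,.049],[.4145,.2418,.028]]).round(1))
cv2.imwrite("pics/g4.png",cv2.resize(s["color"][150:230,340:460],None,fx=5,fy=5,interpolation=cv2.INTER_CUBIC))
E
```

```text
t 11.95 tcp [0.4128 0.2404 0.1601] yaw -15.01 F [-0.3 -0.5 -0.2] w 36.3 tilt [-0.001 -0.001]
[0.01, -0.015, 0.645, -0.001] rows 2
[[389.7 182.4]
 [389.2 187.4]]
```

View pics/g4.png

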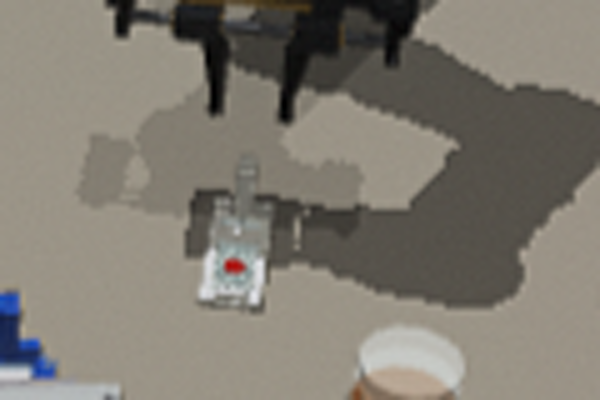

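The fingers straddle the tab (crop 247,158), matching the projection. Gripping it.

Request:
{"name": "drive_tool", "arguments": {
  "series": [
    [0.01,-0.013,0.35,0],
    [0.01,-0.013,0.645,0],
    [0.01,-0.013,0.645,0],
    [0.01,-0.013,0.645,0]
  ]
}}

```text
time_s: 12.55
tcp_pos: [0.4152, 0.2429, 0.084]
ee_rot: [[0.966, -0.258, 0.002], [-0.258, -0.966, 0.001], [0.001, -0.002, -1.0]]
wrist_force: [1.0, -0.9, 0.1]
gripper_width: 0.411
```

Request:
{"name": "drive_tool", "arguments": {
  "series": [
    [0,0,0,0],
    [0,0,0,0],
    [0,0,0,0],
    [0,0,0,0],
    [0,0,0,0]
  ],
  "fingers": 0
}}

```text
time_s: 13.18
tcp_pos: [0.4146, 0.2428, 0.0834]
ee_rot: [[0.966, -0.257, 0.0], [-0.257, -0.966, 0.0], [0.0, -0.0, -1.0]]
wrist_force: [-1.8, -0.6, 6.5]
gripper_width: 0.138
```

```bash
python3 - <<'E'
from h import *
now(); p,a=pose()
plan([(p[0],p[1],.15,a),(*slot(.03,.125),.15,YAW),(*slot(.03,.125),.1045,YAW),(*slot(.03,.100),.1045,YAW)])
E
```

```text
t 13.18 tcp [0.4146 0.2428 0.0834] yaw -14.92 F [-1.8 -0.6  6.5] w 12.0 tilt [0. 0.]
[0.0, 0.0, -0.555, -0.0] rows 2
[0.491, 1.0, 0.0, -0.064] rows 3
[0.268, 0.788, 0.0, -0.048] rows 2
[0.0, 0.0, 0.379, -0.0] rows 1
[0.208, -0.0, 0.0, -0.0] rows 1
```

Request:
{"name": "drive_tool", "arguments": {
  "series": [
    [0,0,-0.56,0],
    [0,0,-0.56,0],
    [0,0,-0.56,0]
  ]
}}

```text
time_s: 13.55
tcp_pos: [0.4142, 0.2425, 0.1501]
ee_rot: [[0.966, -0.258, -0.0], [-0.258, -0.966, 0.001], [-0.0, -0.001, -1.0]]
wrist_force: [-0.2, -0.7, -0.8]
gripper_width: 0.132
```

Request:
{"name": "drive_tool", "arguments": {
  "series": [
    [0.4,1.0,0,-0.064],
    [0.4,1.0,0,-0.064],
    [0.4,1.0,0,-0.064],
    [0.4,1.0,0,-0.064]
  ]
}}

```text
time_s: 14.05
tcp_pos: [0.4297, 0.1138, 0.1491]
ee_rot: [[0.991, -0.134, -0.001], [-0.134, -0.991, -0.001], [-0.001, 0.001, -1.0]]
wrist_force: [0.6, 0.4, 0.5]
gripper_width: 0.134
```

Request:
{"name": "drive_tool", "arguments": {
  "series": [
    [0.234,0.788,0,-0.048],
    [0.234,0.788,0,-0.048],
    [0.234,0.788,0,-0.048],
    [0.234,0.788,0,-0.048],
    [0.234,0.788,0.38,-0.048],
    [0.234,0.788,0.38,-0.048],
    [0.234,0.788,0.38,-0.048]
  ]
}}

```text
time_s: 14.92
tcp_pos: [0.4459, 0.0179, 0.1052]
ee_rot: [[0.999, -0.035, 0.001], [-0.035, -0.999, -0.0], [0.001, -0.0, -1.0]]
wrist_force: [0.6, 1.0, -0.4]
gripper_width: 0.134
```

```bash
python3 - <<'E'
from h import *
now(); print(sd())
plan([(*slot(.03,.1),.1045,YAW)])
E
```

```text
t 14.93 tcp [0.4459 0.0179 0.1052] yaw -1.98 F [ 0.6  1.  -0.4] w 11.6 tilt [ 0.001 -0.   ]
(np.float64(33.8), np.float64(139.4), np.float64(105.2))
[0.328, 0.032, 0.006, 0.001] rows 1
```

Request:
{"name": "drive_tool", "arguments": {
  "series": [
    [0.0,0.036,0,0],
    [0.15,0.036,0,0],
    [0.295,0.036,0,0],
    [0.295,0.036,0,0]
  ]
}}

```text
time_s: 15.42
tcp_pos: [0.4819, 0.0114, 0.1055]
ee_rot: [[0.999, -0.037, 0.003], [-0.037, -0.999, 0.001], [0.003, -0.001, -1.0]]
wrist_force: [0.8, 0.6, 0.1]
gripper_width: 0.136
```

Request:
{"name": "drive_tool", "arguments": {
  "series": [
    [0.033,0,0,0],
    [0.033,0,0,0],
    [0.033,0,0,0]
  ]
}}

```text
time_s: 15.8
tcp_pos: [0.484, 0.0111, 0.1045]
ee_rot: [[0.999, -0.037, -0.0], [-0.037, -0.999, -0.0], [-0.0, 0.0, -1.0]]
wrist_force: [-0.3, -0.5, -0.3]
gripper_width: 0.134
```

Request:
{"name": "drive_tool", "arguments": {
  "series": [
    [0.033,0,0,0],
    [0.033,0,0,0]
  ]
}}

```text
time_s: 16.05
tcp_pos: [0.4887, 0.0111, 0.1045]
ee_rot: [[0.999, -0.037, 0.0], [-0.037, -0.999, 0.0], [0.0, -0.0, -1.0]]
wrist_force: [0.6, 0.4, -1.1]
gripper_width: 0.131
```

Request:
{"name": "drive_tool", "arguments": {
  "series": [
    [0.033,0,0,0],
    [0.033,0,0,0]
  ]
}}

```text
time_s: 16.3
tcp_pos: [0.4927, 0.0109, 0.1045]
ee_rot: [[0.999, -0.037, 0.0], [-0.037, -0.999, 0.0], [0.0, -0.0, -1.0]]
wrist_force: [-0.2, -0.1, -0.2]
gripper_width: 0.133
```

Request:
{"name": "drive_tool", "arguments": {
  "series": [
    [0.033,0,0,0],
    [0.033,0,0,0]
  ]
}}

```text
time_s: 16.55
tcp_pos: [0.4967, 0.0108, 0.1045]
ee_rot: [[0.999, -0.037, 0.001], [-0.037, -0.999, 0.0], [0.001, -0.0, -1.0]]
wrist_force: [0.4, 0.3, -0.2]
gripper_width: 0.134
```

```bash
python3 - <<'E'
from h import *
now(); print(sd())
E
```

```text
t 16.55 tcp [0.4967 0.0108 0.1045] yaw -2.11 F [ 0.4  0.3 -0.2] w 11.7 tilt [0.001 0.   ]
(np.float64(28.4), np.float64(88.3), np.float64(104.5))
```

Request:
{"name": "drive_tool", "arguments": {
  "series": [
    [0.033,-0.006,0,0],
    [0.066,-0.006,0,0],
    [0.1,-0.006,0,0],
    [0.1,-0.006,0,0]
  ]
}}

```text
time_s: 17.05
tcp_pos: [0.5087, 0.011, 0.1044]
ee_rot: [[0.999, -0.037, 0.0], [-0.037, -0.999, 0.0], [0.0, -0.0, -1.0]]
wrist_force: [0.4, 0.5, -1.4]
gripper_width: 0.131
```

Request:
{"name": "drive_tool", "arguments": {
  "series": [
    [0.05,0,0,0],
    [0.1,0,0,0],
    [0.15,0,0,0],
    [0.15,0,0,0]
  ]
}}

```text
time_s: 17.55
tcp_pos: [0.5269, 0.0104, 0.1044]
ee_rot: [[0.999, -0.037, 0.001], [-0.037, -0.999, 0.0], [0.0, -0.0, -1.0]]
wrist_force: [-0.9, 0.3, -0.1]
gripper_width: 0.136
```

```bash
python3 - <<'E'
from h import *
now(); print(sd())
E
```

```text
t 17.55 tcp [0.5269 0.0104 0.1044] yaw -2.12 F [-0.9  0.3 -0.1] w 11.9 tilt [0.001 0.   ]
(np.float64(29.1), np.float64(58.2), np.float64(104.4))
```

Request:
{"name": "drive_tool", "arguments": {
  "series": [
    [0.08,0,0,0],
    [0.16,0,0,0],
    [0.24,0,0,0],
    [0.265,0,0,0],
    [0.265,0,0,0]
  ]
}}

```text
time_s: 18.18
tcp_pos: [0.5585, 0.0091, 0.1044]
ee_rot: [[0.999, -0.037, 0.001], [-0.037, -0.999, 0.0], [0.001, -0.0, -1.0]]
wrist_force: [1.0, 0.8, -0.0]
gripper_width: 0.136
```

Request:
{"name": "drive_tool", "arguments": {
  "series": [
    [0.02,0,0,0],
    [0.04,0,0,0],
    [0.04,0,0,0]
  ]
}}

```text
time_s: 18.55
tcp_pos: [0.5626, 0.0089, 0.1045]
ee_rot: [[0.999, -0.037, -0.001], [-0.037, -0.999, -0.0], [-0.001, 0.0, -1.0]]
wrist_force: [-1.0, 0.7, 0.4]
gripper_width: 0.131
```

Request:
{"name": "drive_tool", "arguments": {
  "series": [
    [0.015,0,0,0],
    [0.03,0,0,0],
    [0.03,0,0,0]
  ]
}}

```text
time_s: 18.92
tcp_pos: [0.5632, 0.0085, 0.1044]
ee_rot: [[0.999, -0.037, -0.008], [-0.037, -0.999, -0.001], [-0.008, 0.001, -1.0]]
wrist_force: [-9.5, 1.6, 9.1]
gripper_width: 0.131
```

```bash
python3 - <<'E'
from h import *
now(); print(sd())
E
```

```text
t 18.93 tcp [0.5632 0.0085 0.1044] yaw -2.14 F [-9.5  1.6  9.1] w 11.4 tilt [-0.008 -0.001]
(np.float64(28.5), np.float64(21.8), np.float64(104.4))
```

Request:
{"name": "drive_tool", "arguments": {
  "series": [
    [0.015,0,0,0],
    [0.015,0,0,0]
  ]
}}

```text
time_s: 19.18
tcp_pos: [0.5635, 0.0084, 0.1044]
ee_rot: [[0.999, -0.038, -0.012], [-0.038, -0.999, -0.002], [-0.011, 0.002, -1.0]]
wrist_force: [-13.0, 3.9, 11.8]
gripper_width: 0.135
```

Request:
{"name": "drive_tool", "arguments": {
  "series": [
    [-0.03,0,0,0],
    [-0.03,0,0,0],
    [-0.03,0,0,0],
    [-0.03,0,0,0],
    [-0.03,0,-0.5,0],
    [-0.03,0,-0.7,0],
    [-0.03,0,-0.7,0]
  ],
  "fingers": 36
}}

```text
time_s: 20.05
tcp_pos: [0.5659, 0.0092, 0.1907]
ee_rot: [[0.999, -0.037, 0.005], [-0.037, -0.999, 0.001], [0.005, -0.002, -1.0]]
wrist_force: [0.1, -0.6, 0.2]
gripper_width: 0.414
```

Request:
{"name": "drive_tool", "arguments": {
  "series": [
    [-1,0.2,0,0],
    [-1,0.2,0,0],
    [-1,0.2,0,0]
  ]
}}

```text
time_s: 20.42
tcp_pos: [0.438, -0.0123, 0.1864]
ee_rot: [[0.999, -0.038, -0.007], [-0.038, -0.999, -0.001], [-0.007, 0.002, -1.0]]
wrist_force: [1.2, 0.3, 0.2]
gripper_width: 0.412
```

```bash
python3 - <<'E'
from h import *
now(); c=capture("top"); 
L=carriers(c)
for o in L: print(o)
T=(.4088,-.236)
plan([(*T,.16,-14.4),(*T,.089,-14.4)])
E
```

```text
t 20.43 tcp [ 0.438  -0.0123  0.1864] yaw -2.16 F [1.2 0.3 0.2] w 35.8 tilt [-0.007 -0.001]
('thick', array([ 447.1, -245.6]), -14.5, (103.5, 40.5), array([ 408.9, -235.7]))
('thin', array([ 474.3, -363. ]), -16.2, (103.9, 38.7), array([ 436.4, -352. ]))
[-0.109, 1.0, 0.122, 0.057] rows 3
[0.005, 0.886, 0.108, 0.05] rows 3
[0.0, 0.0, 0.592, -0.0] rows 2
```

Request:
{"name": "drive_tool", "arguments": {
  "series": [
    [-0.109,1.0,0.122,0.057],
    [-0.109,1.0,0.122,0.057],
    [-0.109,1.0,0.122,0.057],
    [-0.109,1.0,0.122,0.057]
  ]
}}

```text
time_s: 20.98
tcp_pos: [0.4274, -0.1303, 0.1734]
ee_rot: [[0.989, -0.151, 0.0], [-0.151, -0.989, -0.0], [0.0, 0.0, -1.0]]
wrist_force: [0.0, 0.5, 0.7]
gripper_width: 0.416
```

Request:
{"name": "drive_tool", "arguments": {
  "series": [
    [0.005,0.886,0.108,0.05],
    [0.005,0.886,0.108,0.05],
    [0.005,0.886,0.108,0.05],
    [0.005,0.886,0.108,0.05],
    [0.005,0.886,0.108,0.05]
  ]
}}

```text
time_s: 21.6
tcp_pos: [0.4117, -0.2341, 0.1611]
ee_rot: [[0.969, -0.246, 0.001], [-0.246, -0.969, -0.0], [0.001, -0.0, -1.0]]
wrist_force: [0.9, 0.0, 0.1]
gripper_width: 0.411
```

```bash
python3 - <<'E'
from h import *
now(); s=capture("scene"); T=(.4088,-.236)
plan([(*T,.089,-14.4)])
q=proj(s,[[*T,.056]]).round(1)[0]; print(q)
x,y=int(q[0])-40,int(q[1])-35
cv2.imwrite("pics/g5.png",cv2.resize(s["color"][y:y+70,x:x+80],None,fx=4,fy=4,interpolation=cv2.INTER_CUBIC))
c=capture("top")["color"][170:215,280:400]; g=cv2.cvtColor(c,cv2.COLOR_BGR2HSV)
b,_,rd=masks(s["color"]); k=b[y:y+70,x:x+80]; ys,xs=np.where(k>0); print("blue tab top row",ys.min()+y if len(ys) else None, (xs[ys<ys.min()+3].mean()+x))
E
```

```text
t 21.6 tcp [ 0.4117 -0.2341  0.1611] yaw -14.23 F [0.9 0.  0.1] w 35.8 tilt [ 0.001 -0.   ]
[-0.019, 0.02, 0.601, 0.001] rows 2
[245.1 186.6]
blue tab top row 186 244.63636363636363
```

Blue tab confirmed in place by the scene mask (244.6 vs 245.1 predicted). Gripping and going to the right blue slot.

Request:
{"name": "drive_tool", "arguments": {
  "series": [
    [-0.019,0.02,0.3,0.001],
    [-0.019,0.02,0.6,0.001],
    [-0.019,0.02,0.6,0.001],
    [-0.019,0.02,0.6,0.001]
  ]
}}

```text
time_s: 22.2
tcp_pos: [0.4092, -0.237, 0.0899]
ee_rot: [[0.969, -0.249, 0.002], [-0.249, -0.969, -0.001], [0.002, 0.0, -1.0]]
wrist_force: [0.2, -0.3, 0.4]
gripper_width: 0.415
```

Request:
{"name": "drive_tool", "arguments": {
  "series": [
    [0,0,0,0],
    [0,0,0,0],
    [0,0,0,0],
    [0,0,0,0],
    [0,0,0,0]
  ],
  "fingers": 0
}}

```text
time_s: 22.82
tcp_pos: [0.4084, -0.2371, 0.0894]
ee_rot: [[0.968, -0.25, 0.001], [-0.25, -0.968, -0.0], [0.001, 0.0, -1.0]]
wrist_force: [-1.5, 1.0, 6.1]
gripper_width: 0.14
```

```bash
python3 - <<'E'
from h import *
now(); p,a=pose()
plan([(p[0],p[1],.15,a),(*slot(-.0905,.14),.15,YAW),(*slot(-.0905,.14),.103,YAW),(*slot(-.0905,.108),.103,YAW)])
E
```

```text
t 22.82 tcp [ 0.4084 -0.2371  0.0894] yaw -14.47 F [-1.5  1.   6.1] w 12.1 tilt [ 0.001 -0.   ]
[0.0, 0.0, -0.505, -0.0] rows 2
[-0.01, -1.0, 0.0, -0.096] rows 3
[0.023, -0.122, 0.0, -0.012] rows 1
[0.0, 0.0, 0.392, -0.0] rows 1
[0.267, 0.0, 0.0, -0.0] rows 1
```

Request:
{"name": "drive_tool", "arguments": {
  "series": [
    [0,0,-0.505,0],
    [0,0,-0.505,0],
    [0,0,-0.505,0]
  ]
}}

```text
time_s: 23.2
tcp_pos: [0.4076, -0.2369, 0.1492]
ee_rot: [[0.968, -0.251, -0.0], [-0.251, -0.968, 0.001], [-0.0, -0.0, -1.0]]
wrist_force: [-0.2, 1.0, -0.4]
gripper_width: 0.134
```

Request:
{"name": "drive_tool", "arguments": {
  "series": [
    [-0.01,-1.0,0,-0.096],
    [-0.01,-1.0,0,-0.096],
    [-0.01,-1.0,0,-0.096],
    [-0.01,-1.0,0,-0.096],
    [-0.01,-1.0,0,-0.096]
  ]
}}

```text
time_s: 23.82
tcp_pos: [0.4363, -0.1215, 0.1488]
ee_rot: [[0.998, -0.063, -0.002], [-0.063, -0.998, -0.0], [-0.002, 0.0, -1.0]]
wrist_force: [-0.1, 0.5, -0.4]
gripper_width: 0.135
```

Request:
{"name": "drive_tool", "arguments": {
  "series": [
    [0.023,-0.122,0,-0.012],
    [0.023,-0.122,0,-0.012],
    [0.023,-0.122,0.39,-0.012],
    [0.023,-0.122,0.39,-0.012],
    [0.023,-0.122,0.39,-0.012]
  ]
}}

```text
time_s: 24.45
tcp_pos: [0.4413, -0.1063, 0.1035]
ee_rot: [[0.999, -0.036, 0.001], [-0.036, -0.999, -0.0], [0.001, 0.0, -1.0]]
wrist_force: [0.1, -0.1, -0.6]
gripper_width: 0.136
```

```bash
python3 - <<'E'
from h import *
now(); print(sd())
plan([(*slot(-.0905,.104),.103,YAW)])
E
```

```text
t 24.45 tcp [ 0.4413 -0.1063  0.1035] yaw -2.08 F [ 0.1 -0.1 -0.6] w 11.9 tilt [ 0.001 -0.   ]
(np.float64(-90.5), np.float64(139.5), np.float64(103.5))
[0.296, -0.0, 0.004, -0.0] rows 1
```

Request:
{"name": "drive_tool", "arguments": {
  "series": [
    [0.15,0,0,0],
    [0.296,0,0,0],
    [0.33,0,0,0],
    [0.33,0,0,0]
  ]
}}

```text
time_s: 24.95
tcp_pos: [0.4803, -0.1076, 0.1034]
ee_rot: [[0.999, -0.037, 0.001], [-0.037, -0.999, 0.0], [0.001, -0.0, -1.0]]
wrist_force: [0.1, 0.5, -0.3]
gripper_width: 0.135
```

Request:
{"name": "drive_tool", "arguments": {
  "series": [
    [0.033,0,0,0],
    [0.066,0,0,0],
    [0.066,0,0,0]
  ]
}}

```text
time_s: 25.32
tcp_pos: [0.4882, -0.1079, 0.1028]
ee_rot: [[0.999, -0.037, -0.0], [-0.037, -0.999, -0.0], [-0.0, 0.0, -1.0]]
wrist_force: [-1.5, 0.7, 1.8]
gripper_width: 0.138
```

Request:
{"name": "drive_tool", "arguments": {
  "series": [
    [0.033,0,0,0],
    [0.066,0,0,0],
    [0.066,0,0,0]
  ]
}}

```text
time_s: 25.7
tcp_pos: [0.4969, -0.1081, 0.1026]
ee_rot: [[0.999, -0.037, 0.001], [-0.037, -0.999, 0.0], [0.001, -0.0, -1.0]]
wrist_force: [-0.7, 0.4, -0.5]
gripper_width: 0.133
```

Request:
{"name": "drive_tool", "arguments": {
  "series": [
    [0.05,0,0,0],
    [0.1,0,0,0],
    [0.15,0,0,0],
    [0.15,0,0,0]
  ]
}}

```text
time_s: 26.2
tcp_pos: [0.515, -0.1088, 0.1027]
ee_rot: [[0.999, -0.037, 0.001], [-0.037, -0.999, 0.0], [0.001, -0.0, -1.0]]
wrist_force: [-0.6, -0.4, 0.5]
gripper_width: 0.136
```

```bash
python3 - <<'E'
from h import *
now(); print(sd())
E
```

```text
t 26.2 tcp [ 0.515  -0.1088  0.1027] yaw -2.1 F [-0.6 -0.4  0.5] w 11.8 tilt [0.001 0.   ]
(np.float64(-90.4), np.float64(65.8), np.float64(102.7))
```

Request:
{"name": "drive_tool", "arguments": {
  "series": [
    [0.1,0,0,0],
    [0.2,0,0,0],
    [0.3,0,0,0],
    [0.33,0,0,0],
    [0.33,0,0,0]
  ]
}}

```text
time_s: 26.82
tcp_pos: [0.5543, -0.1104, 0.103]
ee_rot: [[0.999, -0.037, 0.0], [-0.037, -0.999, -0.0], [0.0, 0.0, -1.0]]
wrist_force: [-1.9, 0.2, 5.4]
gripper_width: 0.135
```

Request:
{"name": "drive_tool", "arguments": {
  "series": [
    [0.02,0,0,0],
    [0.04,0,0,0],
    [0.04,0,0,0]
  ]
}}

```text
time_s: 27.2
tcp_pos: [0.5585, -0.1106, 0.1031]
ee_rot: [[0.999, -0.037, -0.001], [-0.037, -0.999, -0.0], [-0.001, 0.0, -1.0]]
wrist_force: [-3.7, -1.0, 6.4]
gripper_width: 0.134
```

Request:
{"name": "drive_tool", "arguments": {
  "series": [
    [0.015,0,0,0],
    [0.03,0,0,0],
    [0.03,0,0,0]
  ]
}}

```text
time_s: 27.58
tcp_pos: [0.5591, -0.1107, 0.1032]
ee_rot: [[0.999, -0.037, -0.008], [-0.037, -0.999, -0.0], [-0.008, 0.0, -1.0]]
wrist_force: [-10.6, 2.1, 13.4]
gripper_width: 0.135
```

```bash
python3 - <<'E'
from h import *
now(); print(sd())
E
```

```text
t 27.57 tcp [ 0.5591 -0.1107  0.1032] yaw -2.13 F [-10.6   2.1  13.4] w 11.8 tilt [-0.008 -0.   ]
(np.float64(-90.7), np.float64(21.6), np.float64(103.2))
```

Request:
{"name": "drive_tool", "arguments": {
  "series": [
    [0.015,0,0,0],
    [0.015,0,0,0]
  ]
}}

```text
time_s: 27.82
tcp_pos: [0.5594, -0.1107, 0.1032]
ee_rot: [[0.999, -0.037, -0.012], [-0.037, -0.999, -0.0], [-0.012, 0.0, -1.0]]
wrist_force: [-13.2, 2.9, 16.7]
gripper_width: 0.132
```

Request:
{"name": "drive_tool", "arguments": {
  "series": [
    [-0.035,0,0,0],
    [-0.035,0,0,0],
    [-0.035,0,0,0],
    [-0.035,0,0,0],
    [-0.035,0,-0.5,0],
    [-0.035,0,-0.7,0],
    [-0.035,0,-0.7,0]
  ],
  "fingers": 36
}}

```text
time_s: 28.7
tcp_pos: [0.5609, -0.1105, 0.1889]
ee_rot: [[0.999, -0.037, 0.005], [-0.037, -0.999, 0.0], [0.005, -0.0, -1.0]]
wrist_force: [-0.1, -0.7, -0.5]
gripper_width: 0.412
```

Request:
{"name": "drive_tool", "arguments": {
  "series": [
    [-0.8,0.5,0,0.06],
    [-0.8,0.5,0,0.06],
    [-0.8,0.5,0,0.06],
    [-0.8,0.5,0,0.06]
  ]
}}

```text
time_s: 29.2
tcp_pos: [0.4617, -0.167, 0.1861]
ee_rot: [[0.988, -0.156, -0.0], [-0.156, -0.988, -0.0], [-0.0, 0.0, -1.0]]
wrist_force: [0.8, -0.4, -0.1]
gripper_width: 0.412
```

```bash
python3 - <<'E'
from h import *
now(); c=capture("top"); 
L=carriers(c)
for o in L: print(o)
T=(.4364,-.352)
plan([(*T,.16,-16.2),(*T,.083,-16.2)])
cv2.imwrite("pics/g6.png",cv2.resize(c["color"][140:290,270:480],None,fx=3.5,fy=3.5,interpolation=cv2.INTER_CUBIC))
E
```

```text
t 29.2 tcp [ 0.4617 -0.167   0.1861] yaw -9.0 F [ 0.8 -0.4 -0.1] w 35.8 tilt [-0. -0.]
('thin', array([ 474.3, -363. ]), -16.2, (103.9, 38.7), array([ 436.3, -352. ]))
[0.018, 1.0, 0.14, 0.041] rows 3
[0.055, 0.556, 0.078, 0.023] rows 2
[0.0, 0.0, 0.642, -0.0] rows 2
```

View pics/g6.png

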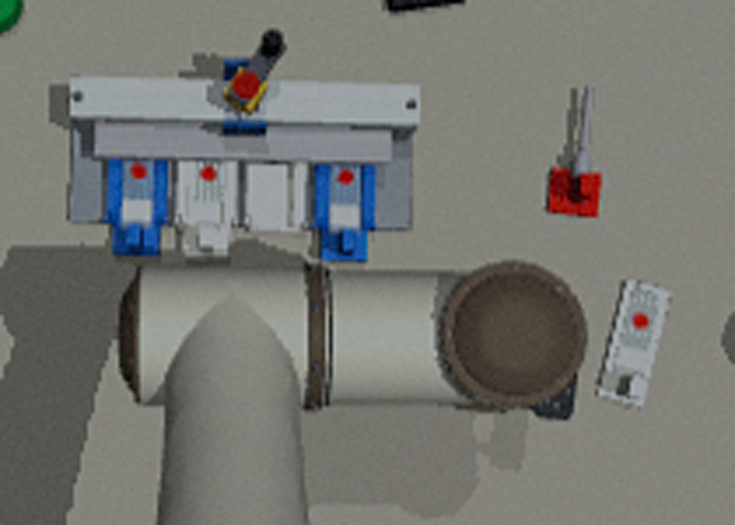

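Three carriers are home (red dots at crop 139,171; 208,173; 345,177); the right white one (640,320) is undisturbed. Fetching it.

Request:
{"name": "drive_tool", "arguments": {
  "series": [
    [0.018,1.0,0.14,0.041],
    [0.018,1.0,0.14,0.041],
    [0.018,1.0,0.14,0.041],
    [0.018,1.0,0.14,0.041]
  ]
}}

```text
time_s: 29.75
tcp_pos: [0.4455, -0.2856, 0.1692]
ee_rot: [[0.972, -0.236, -0.001], [-0.236, -0.972, 0.0], [-0.001, -0.0, -1.0]]
wrist_force: [-0.2, 0.0, -0.1]
gripper_width: 0.416
```

Request:
{"name": "drive_tool", "arguments": {
  "series": [
    [0.055,0.55,0.075,0.023],
    [0.055,0.55,0.075,0.023],
    [0.055,0.55,0.075,0.023],
    [0.055,0.55,0.075,0.023],
    [0.055,0.55,0.075,0.023]
  ]
}}

```text
time_s: 30.38
tcp_pos: [0.4362, -0.3504, 0.1612]
ee_rot: [[0.96, -0.279, 0.0], [-0.279, -0.96, -0.0], [0.0, -0.0, -1.0]]
wrist_force: [0.0, -0.4, -0.4]
gripper_width: 0.416
```

```bash
python3 - <<'E'
from h import *
now(); s=capture("scene"); T=(.4364,-.352)
plan([(*T,.083,-16.2)])
q=proj(s,[[*T,.049]]).round(1)[0]; print(q)
x,y=int(q[0]),int(q[1]); g=s["color"].mean(2)
print(g[y-4:y+8,x-7:x+8].astype(int))
E
```

```text
t 30.38 tcp [ 0.4362 -0.3504  0.1612] yaw -16.21 F [ 0.  -0.4 -0.4] w 36.2 tilt [ 0. -0.]
[0.006, 0.01, 0.652, -0.0] rows 2
[208.9 195.3]
[[124 125 123 123 122 124 124 123 125 122 124 126 123 124 125]
 [123 124 124 124 123 125 124 123 124 124 124 124 123 123 124]
 [124 123 125 123 124 125 123 116 123 116 120 124 124 123 123]
 [124 123 123 124 124 121 114 113 121 102 106 124 124 123 124]
 [125 123 124 125 124 117 103 124 119  89  84 127 124 123 125]
 [124 122 124 123 122 118 105 108  94  72  82 117 124 124 124]
 [124 123 123 124 124 121 120 127 101  72  77  99 127 125 124]
 [123 124 123 124 122 107 109 112 109  71  77 103 126 124 123]
 [124 122 123 124 120  96 112 113 107  69  77  97 128 125 123]
 [124 122 125 127 117  68 113 112 106  76  74  82 115 127 126]
 [123 125 124 124 100  65  99 113 110  92  73  72  72 110 111]
 [124 126 124 101  58  69  96 110 112 108  74  72  68  65  62]]
```

Tab is where predicted. Gripping.

Request:
{"name": "drive_tool", "arguments": {
  "series": [
    [0.006,0.01,0.35,0],
    [0.006,0.01,0.65,0],
    [0.006,0.01,0.65,0],
    [0.006,0.01,0.65,0]
  ]
}}

```text
time_s: 30.92
tcp_pos: [0.437, -0.3531, 0.0841]
ee_rot: [[0.96, -0.28, 0.002], [-0.28, -0.96, -0.001], [0.002, 0.001, -1.0]]
wrist_force: [-0.2, 0.1, -0.2]
gripper_width: 0.415
```

Request:
{"name": "drive_tool", "arguments": {
  "series": [
    [0,0,0,0],
    [0,0,0,0],
    [0,0,0,0],
    [0,0,0,0],
    [0,0,0,0]
  ],
  "fingers": 0
}}

```text
time_s: 31.55
tcp_pos: [0.4363, -0.3529, 0.0834]
ee_rot: [[0.96, -0.281, 0.001], [-0.281, -0.96, -0.0], [0.001, 0.0, -1.0]]
wrist_force: [-1.3, 1.7, 4.9]
gripper_width: 0.137
```

```bash
python3 - <<'E'
from h import *
now(); p,a=pose()
plan([(p[0],p[1],.16,a),(*slot(-.0305,.15),.16,YAW),(*slot(-.0305,.14),.1045,YAW)])
E
```

```text
t 31.55 tcp [ 0.4363 -0.3529  0.0834] yaw -16.31 F [-1.3  1.7  4.9] w 12.0 tilt [ 0.001 -0.   ]
[0.0, 0.0, -0.638, -0.0] rows 2
[-0.304, -1.0, 0.0, -0.051] rows 3
[-0.196, -1.0, 0.0, -0.05] rows 3
[-0.047, -0.492, 0.0, -0.024] rows 2
[0.083, 0.0, 0.463, -0.0] rows 2
```

Request:
{"name": "drive_tool", "arguments": {
  "series": [
    [0,0,-0.64,0],
    [0,0,-0.64,0],
    [0,0,-0.64,0]
  ]
}}

```text
time_s: 31.92
tcp_pos: [0.4362, -0.3528, 0.1603]
ee_rot: [[0.96, -0.281, 0.002], [-0.281, -0.96, -0.0], [0.002, -0.0, -1.0]]
wrist_force: [-0.2, -0.2, -2.1]
gripper_width: 0.139
```

Request:
{"name": "drive_tool", "arguments": {
  "series": [
    [-0.304,-1.0,0,-0.051],
    [-0.304,-1.0,0,-0.051],
    [-0.304,-1.0,0,-0.051],
    [-0.304,-1.0,0,-0.051]
  ]
}}

```text
time_s: 32.42
tcp_pos: [0.4344, -0.2272, 0.1586]
ee_rot: [[0.983, -0.181, -0.002], [-0.181, -0.983, 0.0], [-0.002, 0.0, -1.0]]
wrist_force: [-0.3, -0.4, -1.6]
gripper_width: 0.134
```

Request:
{"name": "drive_tool", "arguments": {
  "series": [
    [-0.196,-1.0,0,-0.05],
    [-0.196,-1.0,0,-0.05],
    [-0.196,-1.0,0,-0.05],
    [-0.196,-1.0,0,-0.05]
  ]
}}

```text
time_s: 32.92
tcp_pos: [0.4336, -0.1059, 0.1592]
ee_rot: [[0.996, -0.084, -0.001], [-0.084, -0.996, -0.0], [-0.001, 0.0, -1.0]]
wrist_force: [0.3, 0.2, -0.8]
gripper_width: 0.14
```

Request:
{"name": "drive_tool", "arguments": {
  "series": [
    [-0.047,-0.492,0,-0.024],
    [-0.047,-0.492,0,-0.024],
    [-0.047,-0.492,0,-0.024],
    [0.0,-0.492,0.463,-0.024],
    [0.0,-0.492,0.463,-0.024],
    [0.0,-0.492,0.463,-0.024]
  ]
}}

```text
time_s: 33.67
tcp_pos: [0.4388, -0.0473, 0.1049]
ee_rot: [[0.999, -0.036, 0.001], [-0.036, -0.999, -0.0], [0.001, 0.0, -1.0]]
wrist_force: [0.2, -0.6, -0.7]
gripper_width: 0.137
```

```bash
python3 - <<'E'
from h import *
now(); print(sd())
plan([(*slot(-.0308,.1),.1045,YAW)])
E
```

```text
t 33.67 tcp [ 0.4388 -0.0473  0.1049] yaw -2.08 F [ 0.2 -0.6 -0.7] w 11.9 tilt [ 0.001 -0.   ]
(np.float64(-31.7), np.float64(144.2), np.float64(104.9))
[0.368, -0.007, 0.004, -0.0] rows 1
```

Request:
{"name": "drive_tool", "arguments": {
  "series": [
    [0.1,-0.007,0.004,0],
    [0.25,-0.007,0.004,0],
    [0.365,-0.007,0.004,0],
    [0.365,-0.007,0.004,0]
  ]
}}

```text
time_s: 34.17
tcp_pos: [0.4837, -0.0468, 0.1045]
ee_rot: [[0.999, -0.035, 0.003], [-0.035, -0.999, 0.001], [0.003, -0.001, -1.0]]
wrist_force: [0.1, -0.1, -1.1]
gripper_width: 0.131
```

Request:
{"name": "drive_tool", "arguments": {
  "series": [
    [0.033,0,0,0],
    [0.066,0,0,0],
    [0.066,0,0,0]
  ]
}}

```text
time_s: 34.55
tcp_pos: [0.4902, -0.0472, 0.1037]
ee_rot: [[0.999, -0.035, 0.0], [-0.035, -0.999, -0.0], [0.0, -0.0, -1.0]]
wrist_force: [-0.3, 0.7, 0.1]
gripper_width: 0.136
```

Request:
{"name": "drive_tool", "arguments": {
  "series": [
    [0.033,0,0,0],
    [0.066,0,0,0],
    [0.066,0,0,0]
  ]
}}

```text
time_s: 34.92
tcp_pos: [0.4987, -0.0474, 0.1037]
ee_rot: [[0.999, -0.035, 0.001], [-0.035, -0.999, 0.0], [0.001, -0.0, -1.0]]
wrist_force: [-0.4, -0.3, -0.8]
gripper_width: 0.138
```

Request:
{"name": "drive_tool", "arguments": {
  "series": [
    [0.05,0,0,0],
    [0.1,0,0,0],
    [0.15,0,0,0],
    [0.15,0,0,0]
  ]
}}

```text
time_s: 35.42
tcp_pos: [0.5169, -0.0481, 0.1037]
ee_rot: [[0.999, -0.035, 0.001], [-0.035, -0.999, 0.0], [0.001, -0.0, -1.0]]
wrist_force: [-0.2, 1.0, 0.0]
gripper_width: 0.135
```

```bash
python3 - <<'E'
from h import *
now(); print(sd())
E
```

```text
t 35.42 tcp [ 0.5169 -0.0481  0.1037] yaw -1.99 F [-0.2  1.   0. ] w 11.7 tilt [0.001 0.   ]
(np.float64(-29.7), np.float64(66.1), np.float64(103.7))
```

Request:
{"name": "drive_tool", "arguments": {
  "series": [
    [0.1,0.004,0,0],
    [0.2,0.004,0,0],
    [0.3,0.004,0,0],
    [0.33,0.004,0,0],
    [0.33,0.004,0,0]
  ]
}}

```text
time_s: 36.05
tcp_pos: [0.5564, -0.0502, 0.1041]
ee_rot: [[0.999, -0.035, 0.0], [-0.035, -0.999, -0.0], [0.0, 0.0, -1.0]]
wrist_force: [-2.1, -0.5, 4.7]
gripper_width: 0.135
```

Request:
{"name": "drive_tool", "arguments": {
  "series": [
    [0.02,0,0,0],
    [0.04,0,0,0],
    [0.04,0,0,0]
  ]
}}

```text
time_s: 36.42
tcp_pos: [0.5606, -0.0504, 0.1042]
ee_rot: [[0.999, -0.035, -0.001], [-0.035, -0.999, -0.0], [-0.001, 0.0, -1.0]]
wrist_force: [-3.1, -1.5, 6.3]
gripper_width: 0.135
```

Request:
{"name": "drive_tool", "arguments": {
  "series": [
    [0.015,0,0,0],
    [0.035,0,0,0],
    [0.035,0,0,0]
  ]
}}

```text
time_s: 36.8
tcp_pos: [0.5624, -0.0505, 0.1042]
ee_rot: [[0.999, -0.035, -0.007], [-0.035, -0.999, -0.001], [-0.007, 0.001, -1.0]]
wrist_force: [-10.1, 3.3, 12.6]
gripper_width: 0.136
```

```bash
python3 - <<'E'
from h import *
now(); print(sd())
E
```

```text
t 36.8 tcp [ 0.5624 -0.0505  0.1042] yaw -2.02 F [-10.1   3.3  12.6] w 11.8 tilt [-0.007 -0.001]
(np.float64(-30.5), np.float64(20.6), np.float64(104.2))
```

Request:
{"name": "drive_tool", "arguments": {
  "series": [
    [0.015,0,0,0],
    [0.015,0,0,0]
  ]
}}

```text
time_s: 37.05
tcp_pos: [0.5626, -0.0506, 0.1042]
ee_rot: [[0.999, -0.035, -0.01], [-0.035, -0.999, -0.001], [-0.01, 0.001, -1.0]]
wrist_force: [-13.1, 4.1, 16.4]
gripper_width: 0.138
```

Request:
{"name": "drive_tool", "arguments": {
  "series": [
    [-0.035,0,0,0],
    [-0.035,0,0,0],
    [-0.035,0,0,0],
    [-0.035,0,0,0],
    [-0.035,0,-0.5,0],
    [-0.035,0,-1,0],
    [-0.035,0,-1,0]
  ],
  "fingers": 36
}}

```text
time_s: 37.92
tcp_pos: [0.5651, -0.05, 0.2294]
ee_rot: [[0.999, -0.034, 0.013], [-0.034, -0.999, 0.001], [0.013, -0.002, -1.0]]
wrist_force: [0.5, 1.2, -0.6]
gripper_width: 0.418
```

Request:
{"name": "drive_tool", "arguments": {
  "series": [
    [-1,-0.7,-0.6,0],
    [-1,-0.7,-0.6,0],
    [-1,-0.7,-0.6,0],
    [-1,-0.7,-0.6,0]
  ]
}}

```text
time_s: 38.42
tcp_pos: [0.4441, 0.0388, 0.2968]
ee_rot: [[0.999, -0.032, 0.003], [-0.032, -0.999, 0.002], [0.003, -0.002, -1.0]]
wrist_force: [0.6, -0.6, -0.4]
gripper_width: 0.413
```

```bash
python3 - <<'E'
from h import *
now(); c=capture("top");s=capture("scene")
f=lambda a,x0,y0,w,h,k:cv2.resize(a[y0:y0+h,x0:x0+w],None,fx=k,fy=k,interpolation=cv2.INTER_CUBIC)
o=np.zeros((600,800,3),np.uint8)
o[:360,:500]=f(c["color"],285,138,100,72,5); o[:300,510:790]=f(s["color"],296,203,35,37.5.__int__(),8)[:296].repeat(1,0)[:300] if 0 else cv2.resize(s["color"][203:233,298:326],(280,300),interpolation=cv2.INTER_CUBIC)
o[360:600,:280]=cv2.resize(c["color"][144:168,334:362],(280,240),interpolation=cv2.INTER_CUBIC)
cv2.imwrite("pics/g7.png",o)
E
```

```text
t 38.42 tcp [0.4441 0.0388 0.2968] yaw -1.83 F [ 0.6 -0.6 -0.4] w 35.9 tilt [0.003 0.002]
```

View pics/g7.png

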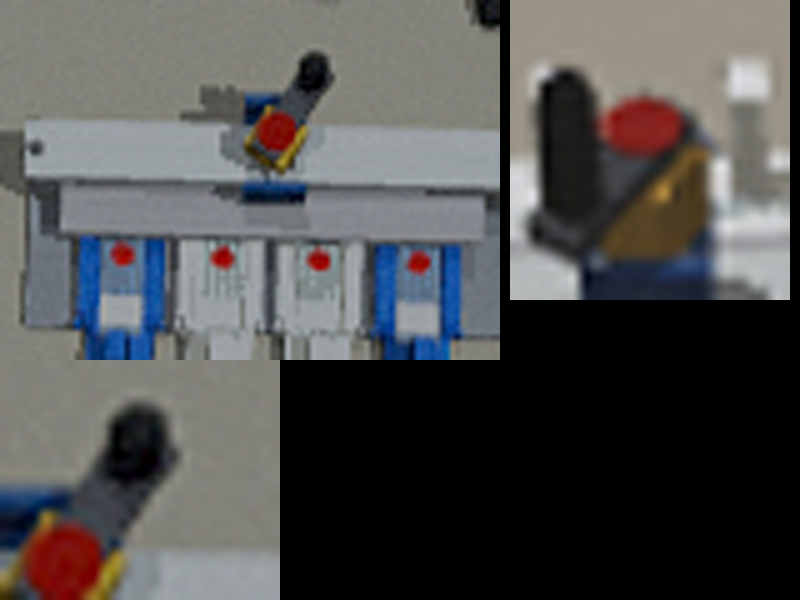

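All four red dots are in line at crop (122..419, ~257), so all carriers are fully home. Handle top at top-px ≈(347.5,150.6), scene ≈(303.4, 210–224). Triangulating crank and pin.

```bash
python3 - <<'E'
from h import *
c=capture("top");s=capture("scene")
cap,e=tri(c,[(339.7,163.7)],s,[(310.6,215.)]); print("cap",cap.round(4),e.round(4))
top,e=tri(c,[(347.5,150.6)],s,[(303.4,211.8)]); print("handle top",top.round(4),e.round(4))
# darkest blob fits
for n,cam,(x0,y0,x1,y1) in(("top",c,(340,143,356,162)),("scene",s,(298,205,312,228))):
    g=cam["color"].max(2)[y0:y1,x0:x1]; m=(g<45).astype(np.uint8); ys,xs=np.where(m); print(n,"dark",xs.min()+x0,xs.max()+x0,ys.min()+y0,ys.max()+y0,(xs.mean()+x0).round(2),(ys.mean()+y0).round(2),m.sum())
b,_,rd=masks(c["color"])
k=rd[150:180,330:350]; ys,xs=np.where(k>0); u=(xs.mean()+330,ys.mean()+150); 
b,_,rs=masks(s["color"]); k=rs[205:235,298:326]; ys,xs=np.where(k>0); v=(xs.mean()+298,ys.mean()+205); print("cap px",u,v,tri(c,[u],s,[v]))
A=M0+EX*.0905; print("axis guess from slots", (M0+EX*.09).round(4))
for z in(.16,.17,.18): print("cap plane",z,plane(c,[u],z).round(4))
for z in(.185,.195): print("handle plane",z,plane(c,[(347.5,150.6)],z).round(4))
E
```

```text
cap [ 0.6743 -0.0248  0.1547] 0.0025
handle top [ 0.7022 -0.0443  0.1921] 0.0004
top dark 344 349 149 156 346.76 152.62 37
scene dark 300 311 210 227 303.85 218.92 93
cap px (np.float64(339.79545454545456), np.float64(163.9090909090909)) (np.float64(310.71875), np.float64(215.125)) (array([ 0.67393562, -0.02480833,  0.15384242]), np.float64(0.001948947231182118))
axis guess from slots [ 0.6739 -0.024 ]
cap plane 0.16 [[ 0.6727 -0.0237  0.16  ]]
cap plane 0.17 [[ 0.6705 -0.0234  0.17  ]]
cap plane 0.18 [[ 0.6684 -0.0232  0.18  ]]
handle plane 0.185 [[ 0.7039 -0.0444  0.185 ]]
handle plane 0.195 [[ 0.7014 -0.0439  0.195 ]]
```

```bash
python3 - <<'E'
from h import *
plan([(.7024,-.0444,.30,-2),(.7024,-.0444,.231,-2)])
E
```

```text
[1.0, 0.28, -0.021, -0.0] rows 3
[1.0, 0.28, -0.021, -0.0] rows 3
[0.165, 0.046, -0.003, -0.0] rows 1
[0.0, 0.0, 0.575, -0.0] rows 2
```

Request:
{"name": "drive_tool", "arguments": {
  "series": [
    [1.0,0.28,-0.02,0],
    [1.0,0.28,-0.02,0],
    [1.0,0.28,-0.02,0],
    [1.0,0.28,-0.02,0]
  ]
}}

```text
time_s: 39.12
tcp_pos: [0.5639, -0.0007, 0.2961]
ee_rot: [[0.999, -0.037, -0.004], [-0.037, -0.999, -0.001], [-0.004, 0.001, -1.0]]
wrist_force: [-0.2, 1.0, -0.0]
gripper_width: 0.412
```

Request:
{"name": "drive_tool", "arguments": {
  "series": [
    [1.0,0.28,-0.02,0],
    [1.0,0.28,-0.02,0],
    [1.0,0.28,-0.02,0],
    [1.0,0.28,-0.02,0]
  ]
}}

```text
time_s: 39.62
tcp_pos: [0.6816, -0.0375, 0.3001]
ee_rot: [[0.999, -0.035, -0.001], [-0.035, -0.999, -0.0], [-0.001, 0.0, -1.0]]
wrist_force: [-0.2, 0.0, -0.1]
gripper_width: 0.416
```

Request:
{"name": "drive_tool", "arguments": {
  "series": [
    [0.165,0.046,0,0],
    [0.165,0.046,0,0],
    [0.165,0.046,0,0],
    [0.165,0.046,0,0]
  ]
}}

```text
time_s: 40.12
tcp_pos: [0.7013, -0.0435, 0.3013]
ee_rot: [[0.999, -0.034, 0.001], [-0.034, -0.999, 0.0], [0.001, -0.0, -1.0]]
wrist_force: [-0.2, 0.3, -0.2]
gripper_width: 0.413
```

```bash
python3 - <<'E'
from h import *
now()
plan([(.7022,-.0443,.231,-2)])
s=capture("scene"); cv2.imwrite("pics/g8.png",cv2.resize(s["color"][150:260,255:375],None,fx=5,fy=5,interpolation=cv2.INTER_CUBIC))
E
```

```text
t 40.12 tcp [ 0.7013 -0.0435  0.3013] yaw -1.96 F [-0.2  0.3 -0.2] w 35.9 tilt [0.001 0.   ]
[0.008, 0.007, 0.586, 0.0] rows 2
```

View pics/g8.png

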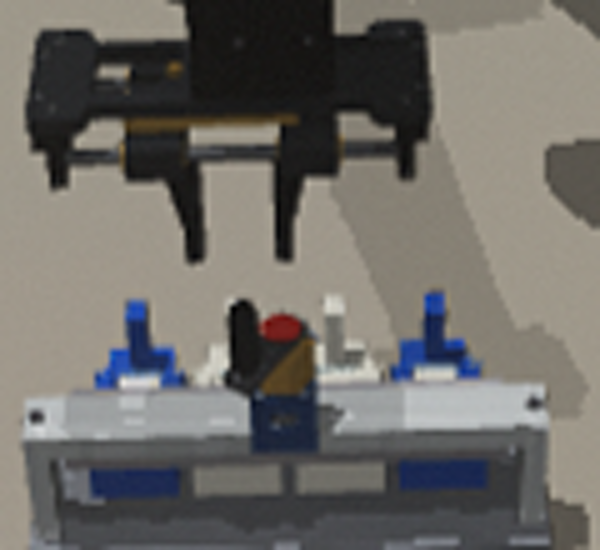

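Fingers straddle the handle (tips at crop 195 and 285, handle 242). Descend and grip.

Request:
{"name": "drive_tool", "arguments": {
  "series": [
    [0.008,0.007,0.3,0],
    [0.008,0.007,0.584,0],
    [0.008,0.007,0.584,0],
    [0.008,0.007,0.584,0]
  ]
}}

```text
time_s: 40.67
tcp_pos: [0.7039, -0.0447, 0.2321]
ee_rot: [[0.999, -0.034, 0.003], [-0.034, -0.999, -0.001], [0.003, 0.0, -1.0]]
wrist_force: [-1.1, 0.2, 0.2]
gripper_width: 0.414
```

Request:
{"name": "drive_tool", "arguments": {
  "series": [
    [0,0,0,0],
    [0,0,0,0],
    [0,0,0,0],
    [0,0,0,0],
    [0,0,0,0]
  ],
  "fingers": 0
}}

```text
time_s: 41.3
tcp_pos: [0.7034, -0.0447, 0.2311]
ee_rot: [[0.999, -0.035, 0.001], [-0.035, -0.999, -0.0], [0.001, 0.0, -1.0]]
wrist_force: [0.3, 1.1, 4.0]
gripper_width: 0.175
```

```bash
cat >> h.py <<'E'
AX=np.array([.6740,-.0245]); R=.035
def crank_rows(th0,th1,n,rad=R,ax=AX,yaw=None):
    """rows (tool frame) to carry the handle from where the tool is (taken to be th0) to th1"""
    p,a=pose(); a=np.radians(a if yaw is None else yaw)
    X=np.array([np.cos(a),np.sin(a)]);Y=np.array([np.sin(a),-np.cos(a)])
    for th in np.linspace(th0,th1,n+1)[1:]:
        b=np.radians(YAW)-th; q=ax+rad*np.array([np.cos(b),np.sin(b)]); d=q-p[:2]
        print([round(float(d@X)/.12,3),round(float(d@Y)/.12,3),round((th-th0)*.01/2/np.pi/.12,3),0],end=", ")
    print()
def theta():
    p,_=pose(); v=p[:2]-AX; b=np.arctan2(v[1],v[0]); return (np.radians(YAW)-b)%(2*np.pi),np.linalg.norm(v)
E
python3 - <<'E'
from h import *
now(); th,rr=theta(); print(th,rr)
crank_rows(th,th+np.radians(20*9),9)
E
```

```text
t 41.3 tcp [ 0.7034 -0.0447  0.2311] yaw -1.98 F [0.3 1.1 4. ] w 15.2 tilt [ 0.001 -0.   ]
0.5664274626033419 0.035624643962321456
[-0.073, 0.072, np.float64(0.005), 0], [-0.163, 0.119, np.float64(0.009), 0], [-0.263, 0.132, np.float64(0.014), 0], [-0.362, 0.11, np.float64(0.019), 0], [-0.447, 0.055, np.float64(0.023), 0], [-0.509, -0.025, np.float64(0.028), 0], [-0.54, -0.122, np.float64(0.032), 0], [-0.535, -0.223, np.float64(0.037), 0], [-0.496, -0.316, np.float64(0.042), 0],
```

Request:
{"name": "drive_tool", "arguments": {
  "series": [
    [-0.073,0.072,0.005,0],
    [-0.163,0.119,0.009,0],
    [-0.263,0.132,0.014,0],
    [-0.362,0.11,0.019,0],
    [-0.447,0.055,0.023,0],
    [-0.509,-0.025,0.028,0],
    [-0.54,-0.122,0.032,0],
    [-0.535,-0.223,0.037,0],
    [-0.496,-0.316,0.042,0],
    [-0.496,-0.316,0.042,0]
  ]
}}

```text
time_s: 42.55
tcp_pos: [0.6459, -0.0042, 0.226]
ee_rot: [[0.999, -0.033, 0.002], [-0.033, -0.999, -0.001], [0.002, 0.001, -1.0]]
wrist_force: [4.3, -0.6, 7.5]
gripper_width: 0.172
```

```bash
python3 - <<'E'
from h import *
now(); th,rr=theta(); print(th,rr); t0=.5664+np.pi
crank_rows(t0,t0+np.radians(180),9)
E
```

```text
t 42.55 tcp [ 0.6459 -0.0042  0.226 ] yaw -1.91 F [ 4.3 -0.6  7.5] w 14.9 tilt [ 0.002 -0.001]
3.7307338731176993 0.034692033321106194
[0.063, -0.07, np.float64(0.005), 0], [0.153, -0.117, np.float64(0.009), 0], [0.253, -0.13, np.float64(0.014), 0], [0.352, -0.108, np.float64(0.019), 0], [0.437, -0.053, np.float64(0.023), 0], [0.499, 0.027, np.float64(0.028), 0], [0.529, 0.124, np.float64(0.032), 0], [0.525, 0.225, np.float64(0.037), 0], [0.486, 0.318, np.float64(0.042), 0],
```

Request:
{"name": "drive_tool", "arguments": {
  "series": [
    [0.063,-0.07,0.005,0],
    [0.153,-0.117,0.009,0],
    [0.253,-0.13,0.014,0],
    [0.352,-0.108,0.019,0],
    [0.437,-0.053,0.023,0],
    [0.499,0.027,0.028,0],
    [0.529,0.124,0.032,0],
    [0.525,0.225,0.037,0],
    [0.486,0.318,0.042,0],
    [0.486,0.318,0.042,0]
  ]
}}

```text
time_s: 43.8
tcp_pos: [0.7019, -0.0462, 0.221]
ee_rot: [[0.999, -0.035, 0.0], [-0.035, -0.999, -0.002], [0.0, 0.002, -1.0]]
wrist_force: [3.4, -3.9, 6.4]
gripper_width: 0.176
```

```bash
python3 - <<'E'
from h import *
now(); th,rr=theta(); print(th,rr); t0=.5664+2*np.pi
crank_rows(t0,t0+np.radians(180),9)
s=capture("scene"); cv2.imwrite("pics/g9.png",cv2.resize(s["color"][170:270,255:375],None,fx=4,fy=4,interpolation=cv2.INTER_CUBIC))
E
```

```text
t 43.8 tcp [ 0.7019 -0.0462  0.221 ] yaw -2.02 F [ 3.4 -3.9  6.4] w 15.3 tilt [ 0.    -0.002]
0.6254733751926628 0.035330387793360604
[-0.061, 0.059, np.float64(0.005), 0], [-0.151, 0.106, np.float64(0.009), 0], [-0.251, 0.119, np.float64(0.014), 0], [-0.35, 0.097, np.float64(0.019), 0], [-0.436, 0.043, np.float64(0.023), 0], [-0.497, -0.038, np.float64(0.028), 0], [-0.528, -0.134, np.float64(0.032), 0], [-0.523, -0.236, np.float64(0.037), 0], [-0.485, -0.329, np.float64(0.042), 0],
```

View pics/g9.png

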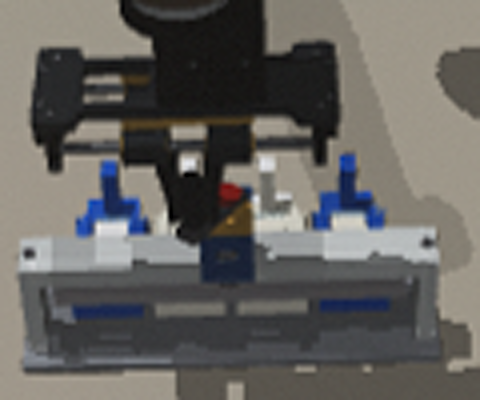

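Request:
{"name": "drive_tool", "arguments": {
  "series": [
    [-0.066,0.066,0.004,0],
    [-0.156,0.113,0.009,0],
    [-0.256,0.126,0.014,0],
    [-0.355,0.104,0.019,0],
    [-0.44,0.05,0.023,0],
    [-0.502,-0.03,0.028,0],
    [-0.532,-0.127,0.032,0],
    [-0.528,-0.229,0.037,0],
    [-0.49,-0.32,0.042,0],
    [-0.49,-0.32,0.042,0]
  ]
}}

```text
time_s: 45.1
tcp_pos: [0.6458, -0.0041, 0.2161]
ee_rot: [[0.999, -0.033, 0.003], [-0.033, -0.999, -0.002], [0.003, 0.001, -1.0]]
wrist_force: [5.8, -1.6, 6.2]
gripper_width: 0.179
```

```bash
python3 - <<'E'
from h import *
now(); th,rr=theta(); print(th,rr); t0=th+2*np.pi
crank_rows(t0,4*np.pi,8)
E
```

```text
t 45.1 tcp [ 0.6458 -0.0041  0.2161] yaw -1.9 F [ 5.8 -1.6  6.2] w 15.6 tilt [ 0.003 -0.002]
3.732584720515825 0.03481309427944376
[0.062, -0.068, np.float64(0.004), 0], [0.143, -0.113, np.float64(0.008), 0], [0.234, -0.129, np.float64(0.013), 0], [0.326, -0.117, np.float64(0.017), 0], [0.409, -0.076, np.float64(0.021), 0], [0.475, -0.011, np.float64(0.025), 0], [0.518, 0.072, np.float64(0.03), 0], [0.532, 0.163, np.float64(0.034), 0],
```

Request:
{"name": "drive_tool", "arguments": {
  "series": [
    [0.062,-0.068,0.004,0],
    [0.143,-0.113,0.008,0],
    [0.234,-0.129,0.013,0],
    [0.326,-0.117,0.017,0],
    [0.409,-0.076,0.021,0],
    [0.475,-0.011,0.025,0],
    [0.518,0.072,0.03,0],
    [0.532,0.163,0.034,0],
    [0.532,0.163,0.034,0],
    [0.532,0.163,0.034,0]
  ]
}}

```text
time_s: 46.35
tcp_pos: [0.7092, -0.0265, 0.212]
ee_rot: [[0.999, -0.034, 0.004], [-0.034, -0.999, -0.001], [0.004, 0.001, -1.0]]
wrist_force: [6.4, -2.4, 4.6]
gripper_width: 0.174
```

```bash
python3 - <<'E'
from h import *
now(); th,rr=theta(); print(th,rr,np.degrees((th+np.pi)%(2*np.pi)-np.pi))
E
```

```text
t 46.35 tcp [ 0.7092 -0.0265  0.212 ] yaw -1.97 F [ 6.4 -2.4  4.6] w 15.2 tilt [ 0.004 -0.001]
0.020160109736405897 0.035209571314853035 1.1550892024166577
```

Request:
{"name": "drive_tool", "arguments": {
  "series": [
    [0,0,0,0],
    [0,0,0,0],
    [0,0,0,0],
    [0,0,0,0],
    [0,0,-0.4,0],
    [0,0,-0.9,0],
    [0,0,-0.9,0]
  ],
  "fingers": 36
}}

```text
time_s: 47.22
tcp_pos: [0.7093, -0.0264, 0.3265]
ee_rot: [[0.999, -0.034, 0.013], [-0.034, -0.999, 0.0], [0.013, -0.001, -1.0]]
wrist_force: [0.2, -0.6, -1.0]
gripper_width: 0.415
```

Request:
{"name": "drive_tool", "arguments": {
  "series": [
    [-1,-0.5,0,0],
    [-1,-0.5,0,0],
    [-1,-0.5,0,0],
    [-1,-0.5,0,0]
  ]
}}

```text
time_s: 47.72
tcp_pos: [0.5896, 0.0382, 0.3196]
ee_rot: [[0.999, -0.034, 0.001], [-0.034, -0.999, 0.0], [0.001, -0.0, -1.0]]
wrist_force: [0.8, -0.1, 0.2]
gripper_width: 0.415
```

Request:
{"name": "drive_tool", "arguments": {
  "series": [
    [-1,0,0,0],
    [-1,0,0,0],
    [-1,0,0,0],
    [-1,0,0,0]
  ]
}}

```text
time_s: 48.22
tcp_pos: [0.4713, 0.042, 0.3196]
ee_rot: [[0.999, -0.035, 0.002], [-0.035, -0.999, 0.0], [0.002, -0.0, -1.0]]
wrist_force: [0.4, -0.2, 0.5]
gripper_width: 0.413
```

```bash
python3 - <<'E'
from h import *
now(); c=capture("top");s=capture("scene")
o=np.zeros((560,800,3),np.uint8)
Z=lambda a,x,y,w,h,k:cv2.resize(a[y:y+h,x:x+w],(w*k,h*k),interpolation=cv2.INTER_CUBIC)
o[:240,:320]=Z(c["color"],325,144,40,30,8); o[:240,330:650]=Z(s["color"],290,203,40,30,8)
o[250:530,:280]=Z(c["color"],420,162,28,42-2,7)[:280,:196].repeat(1,0) if 0 else cv2.resize(c["color"][162:207,420:450],(187,280),interpolation=cv2.INTER_CUBIC)[:, :187] if 0 else np.zeros((280,280,3),np.uint8)
o[250:550,:300]=Z(c["color"],418,158,30,50,6)[:300,:180] if 0 else cv2.resize(c["color"][158:208,410:460],(300,300),interpolation=cv2.INTER_CUBIC)
o[250:550,310:610]=cv2.resize(s["color"][222:272,190:240],(300,300),interpolation=cv2.INTER_CUBIC)
cv2.imwrite("pics/g10.png",o)
h=cv2.cvtColor(c["color"],cv2.COLOR_BGR2HSV)
_,_,rd=masks(c["color"]); k=rd[180:210,420:450]; n=cv2.findContours(k,cv2.RETR_EXTERNAL,cv2.CHAIN_APPROX_NONE)[0]; n=max(n,key=cv2.contourArea)[:,0,:]+[420,180]
print("foot rect @z6",cv2.minAreaRect((plane(c,n,.006)[:,:2]*1000).astype(np.float32)))
_,_,rs=masks(s["color"]); k=rs[220:265,195:235]; n=cv2.findContours(k,cv2.RETR_EXTERNAL,cv2.CHAIN_APPROX_NONE)[0]; 
for q in n: print("scene red",np.array(cv2.boundingRect(q))+[195,220,0,0],cv2.contourArea(q))
E
```

```text
t 48.23 tcp [0.4713 0.042  0.3196] yaw -2.03 F [ 0.4 -0.2  0.5] w 35.9 tilt [0.002 0.   ]
foot rect @z6 ((606.3580322265625, -315.2486877441406), (43.345211029052734, 38.93123245239258), 81.51571655273438)
scene red [216 237   8  10] 35.5
scene red [207 237   5  10] 6.0
scene red [210 228   5   5] 11.0
```

View pics/g10.png

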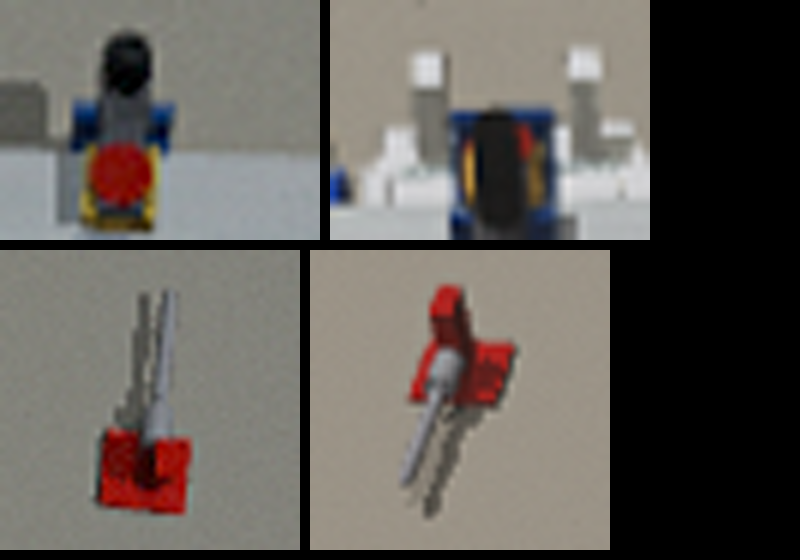

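The crank now points straight along +x over the bracket, and the pin's foot is centred near (606, -315) mm with its tip at top-px (437.7,164.7). Checking the pin's yaw, then fetching it.

```bash
python3 - <<'E'
from h import *
c=capture("top");s=capture("scene")
tip=plane(c,[(437.7,164.7)],.022)[0]; print("tip",tip.round(4), "pred",(606.4+92*np.cos(np.radians(-8.5)),-315.2+92*np.sin(np.radians(-8.5))))
print("tip scene",plane(s,[((404-310)/6+190-.5,(485-250)/6+222-.5)],.022)[0].round(4))
g=np.array([.6064,-.3152]); print("yaw from tip",np.degrees(np.arctan2(*(tip[:2]-g)[::-1])))
print("tab top proj",proj(s,[[*g,.054]]).round(1),"seen ~",(447-310)/6+190-.5,(290-250)/6+222-.5)
plan([(.6064,-.3152,.30,-8.5),(.6064,-.3152,.12,-8.5),(.6064,-.3152,.087,-8.5)])
E
```

```text
tip [ 0.6964 -0.3274  0.022 ] pred (np.float64(697.3894594292963), np.float64(-328.7984658239242))
tip scene [ 0.6974 -0.3305  0.022 ]
yaw from tip -7.743006245805384
tab top proj [[212.9 229.9]] seen ~ 212.33333333333334 228.16666666666666
[0.42, 1.0, 0.053, 0.019] rows 3
[0.466, 1.0, 0.054, 0.02] rows 3
[0.455, 0.886, 0.049, 0.018] rows 3
[0.0, 0.0, 1.0, -0.0] rows 3
[0.0, 0.0, 0.5, -0.0] rows 2
[0.0, 0.0, 0.275, -0.0] rows 1
```

Request:
{"name": "drive_tool", "arguments": {
  "series": [
    [0.42,1.0,0.053,0.019],
    [0.42,1.0,0.053,0.019],
    [0.42,1.0,0.053,0.019],
    [0.42,1.0,0.053,0.019]
  ]
}}

```text
time_s: 48.92
tcp_pos: [0.5165, -0.0801, 0.3121]
ee_rot: [[0.997, -0.074, -0.001], [-0.074, -0.997, 0.0], [-0.001, 0.0, -1.0]]
wrist_force: [0.3, -0.1, -0.8]
gripper_width: 0.413
```

Request:
{"name": "drive_tool", "arguments": {
  "series": [
    [0.466,1.0,0.054,0.02],
    [0.466,1.0,0.054,0.02],
    [0.466,1.0,0.054,0.02],
    [0.466,1.0,0.054,0.02]
  ]
}}

```text
time_s: 49.42
tcp_pos: [0.5632, -0.2026, 0.306]
ee_rot: [[0.994, -0.112, -0.001], [-0.112, -0.994, 0.0], [-0.001, -0.0, -1.0]]
wrist_force: [-0.1, -0.0, -0.7]
gripper_width: 0.415
```

Request:
{"name": "drive_tool", "arguments": {
  "series": [
    [0.455,0.886,0.049,0.018],
    [0.455,0.886,0.049,0.018],
    [0.455,0.886,0.049,0.018],
    [0.455,0.886,0.049,0.018]
  ]
}}

```text
time_s: 49.92
tcp_pos: [0.6054, -0.3134, 0.3007]
ee_rot: [[0.989, -0.146, -0.0], [-0.146, -0.989, 0.0], [-0.0, -0.0, -1.0]]
wrist_force: [0.4, 0.8, -0.2]
gripper_width: 0.416
```

Request:
{"name": "drive_tool", "arguments": {
  "series": [
    [0,0,0.5,0],
    [0,0,1,0],
    [0,0,1,0],
    [0,0,1,0],
    [0,0,1,0]
  ]
}}

```text
time_s: 50.55
tcp_pos: [0.6071, -0.3152, 0.1845]
ee_rot: [[0.989, -0.147, 0.006], [-0.147, -0.989, -0.002], [0.007, 0.001, -1.0]]
wrist_force: [0.1, -0.6, 0.7]
gripper_width: 0.412
```

```bash
python3 - <<'E'
from h import *
now(); c=capture("top");s=capture("scene")
T=(.6064-.002,-.3149)
plan([(*T,.091,-8.3)])
cv2.imwrite("pics/g11.png",cv2.resize(s["color"][190:270,170:260],None,fx=5,fy=5,interpolation=cv2.INTER_CUBIC))
E
```

```text
t 50.55 tcp [ 0.6071 -0.3152  0.1845] yaw -8.46 F [ 0.1 -0.6  0.7] w 35.9 tilt [ 0.006 -0.002]
[-0.017, -0.001, 0.77, -0.002] rows 2
```

View pics/g11.png

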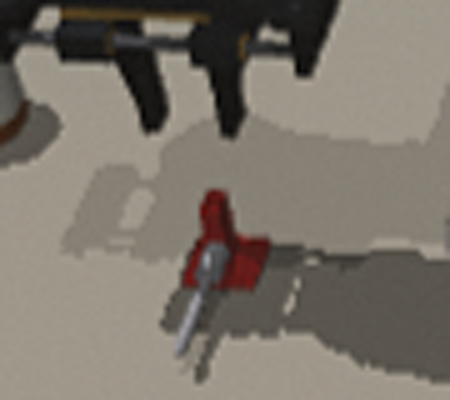

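The fingers straddle the red tab (tips at crop 152 and 230, tab 215, with perspective lean). Descending and gripping the pin.

Request:
{"name": "drive_tool", "arguments": {
  "series": [
    [-0.017,-0.001,0.4,-0.002],
    [-0.017,-0.001,0.77,-0.002],
    [-0.017,-0.001,0.77,-0.002],
    [-0.017,-0.001,0.77,-0.002]
  ]
}}

```text
time_s: 51.15
tcp_pos: [0.6049, -0.3154, 0.0904]
ee_rot: [[0.99, -0.144, 0.004], [-0.144, -0.99, -0.002], [0.004, 0.001, -1.0]]
wrist_force: [0.0, -0.6, 0.8]
gripper_width: 0.419
```

Request:
{"name": "drive_tool", "arguments": {
  "series": [
    [0,0,0,0],
    [0,0,0,0],
    [0,0,0,0],
    [0,0,0,0],
    [0,0,0,0]
  ],
  "fingers": 0
}}

```text
time_s: 51.78
tcp_pos: [0.6036, -0.3149, 0.0888]
ee_rot: [[0.99, -0.144, 0.001], [-0.144, -0.99, -0.001], [0.001, 0.0, -1.0]]
wrist_force: [-0.6, 1.4, 4.7]
gripper_width: 0.135
```

```bash
python3 - <<'E'
from h import *
now(); p,a=pose()
H=np.array([.674,-.0249])-EX*.028; print("hole",H)
tz=.108+.008+(p[2]-.030); print("z",tz)
pre=H-EX*(.092+.002+.04)
plan([(p[0],p[1],.25,a),(pre[0],pre[1],.25,YAW),(pre[0],pre[1],tz,YAW)])
E
```

```text
t 51.77 tcp [ 0.6036 -0.3149  0.0888] yaw -8.28 F [-0.6  1.4  4.7] w 11.7 tilt [ 0.001 -0.001]
hole [ 0.64601792 -0.02389839]
z 0.17482968020069067
[0.0, 0.0, -1.0, -0.0] rows 3
[0.0, 0.0, -0.343, -0.0] rows 1
[-0.476, -1.0, 0.0, -0.023] rows 3
[-0.42, -1.0, 0.0, -0.023] rows 3
[-0.134, -0.364, 0.0, -0.008] rows 1
[-0.0, -0.0, 0.626, -0.0] rows 2
```

Request:
{"name": "drive_tool", "arguments": {
  "series": [
    [0,0,-0.5,0],
    [0,0,-1,0],
    [0,0,-1,0],
    [0,0,-1,0]
  ]
}}

```text
time_s: 52.28
tcp_pos: [0.6028, -0.3144, 0.2072]
ee_rot: [[0.989, -0.145, -0.001], [-0.145, -0.989, 0.001], [-0.001, -0.001, -1.0]]
wrist_force: [-0.5, -0.6, -1.3]
gripper_width: 0.137
```

Request:
{"name": "drive_tool", "arguments": {
  "series": [
    [-0.476,-1.0,-0.34,-0.023],
    [-0.476,-1.0,-0.34,-0.023],
    [-0.476,-1.0,-0.34,-0.023],
    [-0.476,-1.0,-0.34,-0.023]
  ]
}}

```text
time_s: 52.78
tcp_pos: [0.5638, -0.1871, 0.2478]
ee_rot: [[0.995, -0.097, -0.002], [-0.097, -0.995, 0.0], [-0.002, -0.0, -1.0]]
wrist_force: [-0.0, 0.6, -1.2]
gripper_width: 0.135
```

Request:
{"name": "drive_tool", "arguments": {
  "series": [
    [-0.42,-1.0,0,-0.023],
    [-0.42,-1.0,0,-0.023],
    [-0.42,-1.0,0,-0.023],
    [-0.42,-1.0,0,-0.023]
  ]
}}

```text
time_s: 53.28
tcp_pos: [0.5262, -0.064, 0.2479]
ee_rot: [[0.999, -0.053, -0.002], [-0.053, -0.999, -0.001], [-0.002, 0.001, -1.0]]
wrist_force: [0.6, 0.1, -0.6]
gripper_width: 0.136
```

Request:
{"name": "drive_tool", "arguments": {
  "series": [
    [-0.134,-0.364,0,-0.008],
    [-0.134,-0.364,0,-0.008],
    [-0.134,-0.364,0,-0.008],
    [-0.134,-0.364,0.3,-0.008],
    [-0.134,-0.364,0.626,-0.008],
    [-0.134,-0.364,0.626,-0.008],
    [-0.134,-0.364,0.626,-0.008]
  ]
}}

```text
time_s: 54.15
tcp_pos: [0.5134, -0.0196, 0.1748]
ee_rot: [[0.999, -0.038, 0.002], [-0.038, -0.999, -0.0], [0.002, 0.0, -1.0]]
wrist_force: [-0.4, -0.2, -1.1]
gripper_width: 0.132
```

```bash
python3 - <<'E'
from h import *
now(); print(sd()); c=capture("top");s=capture("scene")
cv2.imwrite("pics/g12.png",cv2.resize(c["color"][140:220,290:390],None,fx=7,fy=7,interpolation=cv2.INTER_CUBIC))
p,a=pose(); A=np.array([.674,-.0249]); v=p[:2]-A; print("along,across mm from axis",(v@EX*1e3).round(1),(v@EY*1e3).round(1))
E
```

```text
t 54.15 tcp [ 0.5134 -0.0196  0.1748] yaw -2.15 F [-0.4 -0.2 -1.1] w 11.5 tilt [ 0.002 -0.   ]
(np.float64(-1.3), np.float64(70.6), np.float64(174.8))
along,across mm from axis -160.7 0.0
```

View pics/g12.png

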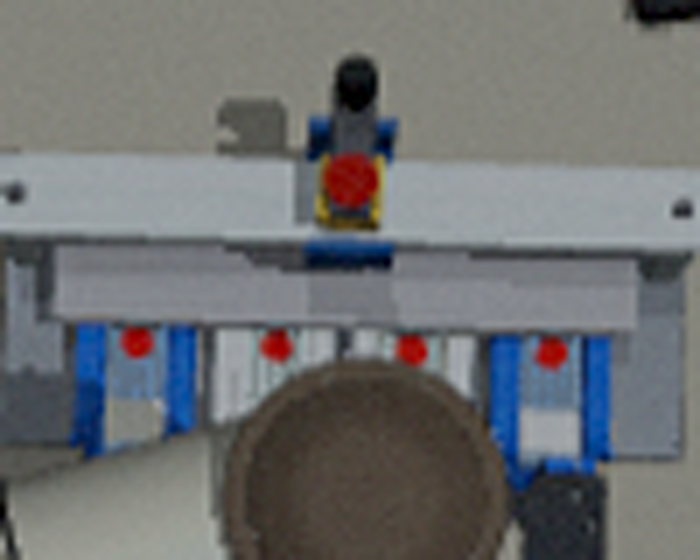

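The crank is aligned and the line of carriers is intact; the pin tip itself is hidden under the wrist. Advancing slowly with force checks.

Request:
{"name": "drive_tool", "arguments": {
  "series": [
    [0.1,0,0,0.0],
    [0.2,0,0,0],
    [0.28,0,0,0],
    [0.28,0,0,0]
  ]
}}

```text
time_s: 54.75
tcp_pos: [0.5466, -0.0201, 0.1735]
ee_rot: [[0.999, -0.037, 0.0], [-0.037, -0.999, -0.0], [0.0, 0.0, -1.0]]
wrist_force: [0.7, -0.5, -0.9]
gripper_width: 0.135
```

Request:
{"name": "drive_tool", "arguments": {
  "series": [
    [0.033,0,0,0],
    [0.033,0,0,0]
  ]
}}

```text
time_s: 55.0
tcp_pos: [0.5497, -0.0203, 0.1737]
ee_rot: [[0.999, -0.037, -0.0], [-0.037, -0.999, -0.0], [-0.0, 0.0, -1.0]]
wrist_force: [0.1, 0.5, -0.6]
gripper_width: 0.135
```

Request:
{"name": "drive_tool", "arguments": {
  "series": [
    [0.033,0,0,0],
    [0.033,0,0,0]
  ]
}}

```text
time_s: 55.25
tcp_pos: [0.5539, -0.0204, 0.1738]
ee_rot: [[0.999, -0.037, 0.0], [-0.037, -0.999, 0.0], [0.0, -0.0, -1.0]]
wrist_force: [-0.9, -0.4, -1.5]
gripper_width: 0.134
```

Request:
{"name": "drive_tool", "arguments": {
  "series": [
    [0.033,0,0,0],
    [0.033,0,0,0]
  ]
}}

```text
time_s: 55.5
tcp_pos: [0.5579, -0.0206, 0.1737]
ee_rot: [[0.999, -0.037, 0.0], [-0.037, -0.999, -0.0], [0.0, 0.0, -1.0]]
wrist_force: [0.1, -1.0, -1.1]
gripper_width: 0.137
```

```bash
cat >> h.py <<'E'
def ax():
    p,a=pose(); v=p[:2]-np.array([.674,-.0249]); now(); print("tip past mouth",(v@EX*1e3+94.8+28).round(1),"across",(v@EY*1e3).round(1))
E
python3 -c "from h import *; ax()"
```

```text
t 55.5 tcp [ 0.5579 -0.0206  0.1737] yaw -2.11 F [ 0.1 -1.  -1.1] w 12.0 tilt [ 0. -0.]
tip past mouth 6.6 across 0.2
```

Request:
{"name": "drive_tool", "arguments": {
  "series": [
    [0.0,0,-0.008,0],
    [0.033,0,-0.008,0],
    [0.066,0,-0.008,0],
    [0.066,0,-0.008,0]
  ]
}}

```text
time_s: 56.0
tcp_pos: [0.5659, -0.0209, 0.1746]
ee_rot: [[0.999, -0.037, 0.0], [-0.037, -0.999, -0.0], [0.0, 0.0, -1.0]]
wrist_force: [-0.2, -1.0, -1.2]
gripper_width: 0.141
```

Request:
{"name": "drive_tool", "arguments": {
  "series": [
    [0.033,0,0,0],
    [0.066,0,0,0],
    [0.066,0,0,0]
  ]
}}

```text
time_s: 56.38
tcp_pos: [0.5737, -0.0212, 0.1746]
ee_rot: [[0.999, -0.037, 0.0], [-0.037, -0.999, -0.0], [0.0, 0.0, -1.0]]
wrist_force: [0.5, -0.3, 0.1]
gripper_width: 0.135
```

Request:
{"name": "drive_tool", "arguments": {
  "series": [
    [0.033,0,0,0],
    [0.066,0,0,0],
    [0.066,0,0,0]
  ]
}}

```text
time_s: 56.75
tcp_pos: [0.5817, -0.0215, 0.1746]
ee_rot: [[0.999, -0.037, 0.0], [-0.037, -0.999, 0.0], [0.0, -0.0, -1.0]]
wrist_force: [0.3, -0.2, -1.2]
gripper_width: 0.134
```

Request:
{"name": "drive_tool", "arguments": {
  "series": [
    [0.033,0,0,0],
    [0.066,0,0,0],
    [0.066,0,0,0]
  ]
}}

```text
time_s: 57.12
tcp_pos: [0.5896, -0.0218, 0.1746]
ee_rot: [[0.999, -0.037, 0.0], [-0.037, -0.999, 0.0], [0.0, -0.0, -1.0]]
wrist_force: [0.9, 0.3, -1.6]
gripper_width: 0.135
```

```bash
python3 -c "from h import *; ax()"
```

```text
t 57.12 tcp [ 0.5896 -0.0218  0.1746] yaw -2.11 F [ 0.9  0.3 -1.6] w 11.7 tilt [0. 0.]
tip past mouth 38.3 across 0.1
```

Request:
{"name": "drive_tool", "arguments": {
  "series": [
    [0.05,0,0,0],
    [0.1,0,0,0],
    [0.15,0,0,0],
    [0.16,0,0,0],
    [0.16,0,0,0]
  ]
}}

```text
time_s: 57.75
tcp_pos: [0.6084, -0.0225, 0.1745]
ee_rot: [[0.999, -0.037, -0.0], [-0.037, -0.999, 0.0], [-0.0, 0.0, -1.0]]
wrist_force: [0.1, 0.1, -0.1]
gripper_width: 0.135
```

Request:
{"name": "drive_tool", "arguments": {
  "series": [
    [0.017,0,0,0],
    [0.025,0,0,0],
    [0.025,0,0,0]
  ]
}}

```text
time_s: 58.12
tcp_pos: [0.6114, -0.0226, 0.1747]
ee_rot: [[0.999, -0.037, 0.0], [-0.037, -0.999, 0.0], [0.0, -0.0, -1.0]]
wrist_force: [0.1, 0.1, -1.4]
gripper_width: 0.133
```

Request:
{"name": "drive_tool", "arguments": {
  "series": [
    [0.017,0,0,0],
    [0.025,0,0,0],
    [0.025,0,0,0]
  ]
}}

```text
time_s: 58.5
tcp_pos: [0.6133, -0.0228, 0.1743]
ee_rot: [[0.999, -0.037, -0.003], [-0.037, -0.999, -0.0], [-0.003, 0.0, -1.0]]
wrist_force: [-4.1, 1.1, 2.5]
gripper_width: 0.133
```

```bash
python3 -c "from h import *; ax()"
```

```text
t 58.5 tcp [ 0.6133 -0.0228  0.1743] yaw -2.12 F [-4.1  1.1  2.5] w 11.6 tilt [-0.003 -0.   ]
tip past mouth 62.0 across -0.1
```

Request:
{"name": "drive_tool", "arguments": {
  "series": [
    [0.017,0,0,0],
    [0.025,0,0,0],
    [0.025,0,0,0]
  ]
}}

```text
time_s: 58.88
tcp_pos: [0.6138, -0.023, 0.1738]
ee_rot: [[0.999, -0.038, -0.01], [-0.038, -0.999, -0.001], [-0.01, 0.001, -1.0]]
wrist_force: [-9.3, 2.0, 4.1]
gripper_width: 0.135
```

Request:
{"name": "drive_tool", "arguments": {
  "series": [
    [-0.01,0,0,0],
    [-0.01,0,0,0],
    [-0.01,0,0,0],
    [-0.01,0,0,0],
    [-0.01,0,0,0]
  ],
  "fingers": 30
}}

```text
time_s: 59.5
tcp_pos: [0.6164, -0.0228, 0.1746]
ee_rot: [[0.999, -0.037, 0.0], [-0.037, -0.999, -0.0], [0.0, 0.0, -1.0]]
wrist_force: [-0.4, 0.2, -0.8]
gripper_width: 0.346
```

Request:
{"name": "drive_tool", "arguments": {
  "series": [
    [-0.01,0,-0.3,0],
    [-0.01,0,-0.8,0],
    [-0.01,0,-0.8,0],
    [-0.01,0,-0.8,0]
  ]
}}

```text
time_s: 60.0
tcp_pos: [0.6146, -0.0227, 0.2705]
ee_rot: [[0.999, -0.037, -0.0], [-0.037, -0.999, 0.001], [-0.0, -0.001, -1.0]]
wrist_force: [-0.4, 0.5, -0.6]
gripper_width: 0.347
```

Request:
{"name": "drive_tool", "arguments": {
  "series": [
    [-1,-0.7,-0.3,0],
    [-1,-0.7,-0.3,0],
    [-1,-0.7,-0.3,0],
    [-1,-0.7,-0.3,0]
  ]
}}

```text
time_s: 60.5
tcp_pos: [0.4968, 0.0663, 0.3063]
ee_rot: [[0.999, -0.034, -0.001], [-0.034, -0.999, -0.0], [-0.001, 0.0, -1.0]]
wrist_force: [-0.2, 0.4, 0.8]
gripper_width: 0.344
```

Request:
{"name": "drive_tool", "arguments": {
  "series": [
    [-0.8,-0.7,0,0],
    [-0.8,-0.7,0,0],
    [-0.8,-0.7,0,0],
    [-0.8,-0.7,0,0]
  ]
}}

```text
time_s: 61.0
tcp_pos: [0.4057, 0.1531, 0.3059]
ee_rot: [[0.999, -0.036, -0.001], [-0.036, -0.999, -0.001], [-0.001, 0.001, -1.0]]
wrist_force: [0.7, -0.1, 1.0]
gripper_width: 0.345
```

```bash
python3 - <<'E'
from h import *
now(); c=capture("top");s=capture("scene")
o=np.zeros((600,800,3),np.uint8)
o[:420,:525]=cv2.resize(c["color"][140:220,290:390],(525,420),interpolation=cv2.INTER_CUBIC)
o[430:600,:300]=cv2.resize(c["color"][100:280,150:500],(300,170),interpolation=cv2.INTER_AREA)
o[:300,530:800]=cv2.resize(s["color"][200:230,298:325],(270,300),interpolation=cv2.INTER_CUBIC)
o[310:600,530:800]=cv2.resize(s["color"][150:300,150:500],(270,116))[0:116].repeat(1,0) if 0 else cv2.resize(s["color"][170:300,120:520],(270,290))
cv2.imwrite("pics/g13.png",o)
_,_,rd=masks(c["color"]); k=rd[140:220,290:390]
for q in cv2.findContours(k,cv2.RETR_EXTERNAL,cv2.CHAIN_APPROX_NONE)[0]:
    if cv2.contourArea(q)>3: print(np.array(cv2.boundingRect(q))+[290,140,0,0])
g=np.array([.674,-.0249])-EX*(.028+.030); print("expected grip",g.round(4),proj(c,[[*g,.140],[*g,.092]]).round(1).tolist())
E
```

```text
t 61.0 tcp [0.4057 0.1531 0.3059] yaw -2.09 F [ 0.7 -0.1  1. ] w 30.0 tilt [-0.001 -0.001]
[367 188   4   4]
[308 187   4   4]
[332 181  19  14]
[336 162   8   7]
expected grip [ 0.616  -0.0228] [[339.6, 185.3], [339.2, 188.0]]
```

View pics/g13.png

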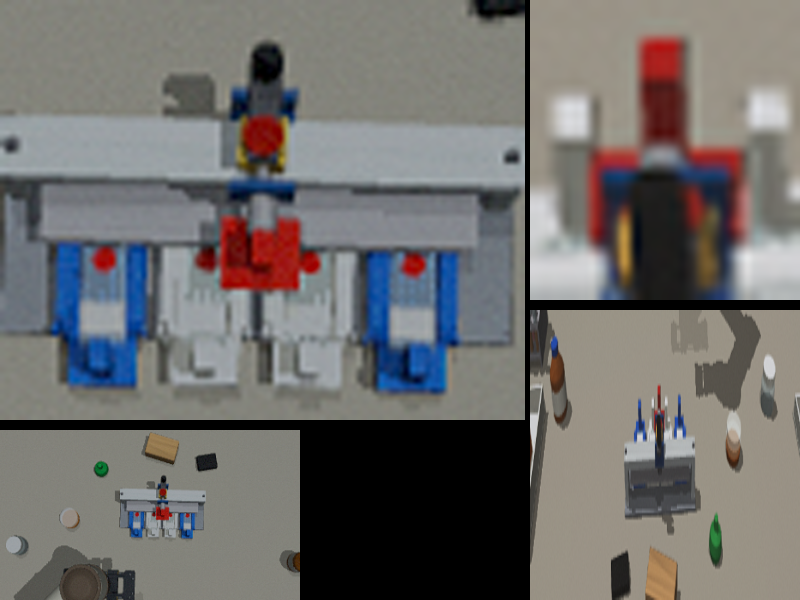

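The pin is through the bracket and spindle, with its shoulder against the bracket plate (crop 263,205) and its foot at the expected rows (181–195, predicted centre 188). All four carriers are home, and the bottle, jar and dishes are standing. Handing in.

```bash
python3 -c "
from h import *
print(order.finish_job()); now()"
```

```text
the job is handed in; nothing more can be done
None
the job is handed in; nothing more can be done
```

The job is done and handed in at about 61 s on the robot's clock. No verdict came back, so what follows rests on my own checks.

- **Carriers:** All four were on the bench. I pushed each into a slot of matching height until it hit the end stop. Push force was about 13–16 N, and the tabs ended 20.6–21.8 mm outside the mouths against the nominal 22 mm. The last pictures show the red dots on all four carriers in line.
- **Crank:** I turned it clockwise from about 0.57 rad to about 12.58 rad, with 12.57 as the target. It came down 19.1 mm, which fits that angle. The arm points away from the slots.
- **Pin:** It passed through the bracket and spindle with almost no force. The shoulder met the bracket with the tip 62.0 mm past the hole mouth, as the dimensions predict. I pressed to about 9 N and let go; the last picture shows the pin still in place with the gripper clear.
- **Other objects:** The bottle, jar and dishes were still standing where they were.

No check failed or disagreed. The camera resolves about 3 mm per pixel, so the force and tool-position readings are what show that the carriers and pin are seated. I saw no carrier knocked aside and no slackened grip.

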